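# Gauge a turned pillar, go and no-go, and count it

## Task

Check the upright aluminium pillar on the two steel gap gauges: keeping it upright and down on the gauge's plate, push it from the near side right through the wider gap and out on the far side, then try it from the near side in the narrower gap, pressing gently until the jaws stop it, and leave it standing there. Then count it by pressing the button on the loose tally counter fully in, with the counter pushed back square against the steel stop behind it, and let the button go. Do not disturb the other things on the bench.

Things in the scene. Friction and masses are not known exactly. Their poses are not given: they have to be found in the camera images.
- pillar: plain turned aluminium pillar standing upright on the bench, 30 diameter, 75 tall, about 0.14 kg, one dark groove near the top; loose. Origin: centre of its underside, z up its axis. On a gauge its underside is 5 above the bench.
- go_gauge: fixed steel gap gauge, the wider gap: 34. Plate 150 (x) x 110 (y) x 5; on it two jaws, tops 27 above the bench, leave a gap along x, centred on y = 0, open at top and both ends. Jaws: x = -22 to 22, 24 wide, ends rounded (radius 12). Origin: centre of the plate's underside, +x away from the robot (yaw to 0.25 rad); near side -x. Left or right of the robot. Pillar is through when its origin passes x = 37.
- nogo_gauge: fixed steel gap gauge, the narrower gap: 24; otherwise the same shape, sizes, origin and axes as the wide one, and on the other side of the bench. Yaw to 0.25 rad either way. Coming from the near side (-x) along the gap's centre line, the pillar touches both rounded jaw ends and stops with its origin at about x = -22.
- nogo_jaws: the pair of steel jaws fixed on the narrow gauge's plate. Origin: middle of the narrow gap, on the plate's top, 5 above the bench (the gauge's x = y = 0), same axes as the gauge.
- tally: loose black tally counter, a box 60 (its x) x 80 (its y) x 48 tall, about 0.16 kg, display window on top, grey round push button on the face towards the robot (-x). Origin: centre of its underside. It stands 5 to 25 in front of the stop and slides on the bench under 1 to 3 N, less than its button needs.
- tally_button (a joint): travel of the counter's button, m: 0 out, 0.006 fully in; it moves along the counter's +x, springs back by itself, fully in takes 5 N.
- tally_button_top (a point): centre of the button's outer face (24 diameter), 26 above the bench; pressed along the counter's +x, horizontally away from the robot.
- stop: dark steel stop block screwed to the bench behind the counter, 30 (its x) x 100 (its y) x 50 tall. Origin: centre of its underside; its near face is at x = -15. With the counter against it, the counter's origin is at x = -45.
- screwdriver: bystander, to be left alone: screwdriver lying flat, about 200 long, steel blade. Origin on the bench under it.
- brush: bystander, to be left alone: cleaning brush lying flat, about 200 long. Origin on the bench under it.
- jar: bystander, to be left alone: small closed glass jar with steel lid, 44 diameter, 65 tall. Origin on the bench under it.
- dial_knob: bystander, to be left alone: black plastic instrument knob, 38 diameter, 20 tall. Origin on the bench under it.
- transformer: bystander, to be left alone: small transformer, 60 x 62 x 36 tall. Origin on the bench under it.
- rubber_foot: bystander, to be left alone: black rubber foot, 32 diameter, 20 tall. Origin on the bench under it.
- reel: bystander, to be left alone: empty white plastic reel, 44 diameter, 18 tall. Origin on the bench under it.
Mind the look-alikes: they are no part of the job. Of the things that look like the tally, the smaller one is meant. What is shaped like the go_gauge but yellow is not meant.

How it is judged:
On the way, in this order (a step that is already met when the one before it is completed fails the run):
1. the pillar is upright, down on the wide gauge's plate before the near side of its gap (x of pillar in the frame of go_gauge between -0.09 and -0.028 m and y of pillar in the frame of go_gauge between -0.025 and 0.025 m and z of pillar in the frame of go_gauge below 0.018 m and angle between pillar's own z axis and vertical below 0.15 rad).
2. the pillar is between the jaws of the wide gap, upright and down (x of pillar in the frame of go_gauge between -0.012 and 0.012 m and y of pillar in the frame of go_gauge between -0.008 and 0.008 m and z of pillar in the frame of go_gauge below 0.018 m and angle between pillar's own z axis and vertical below 0.15 rad).
3. the pillar is right through, wholly out on the far side, upright and down (x of pillar in the frame of go_gauge between 0.036 and 0.09 m and y of pillar in the frame of go_gauge between -0.025 and 0.025 m and z of pillar in the frame of go_gauge below 0.018 m and angle between pillar's own z axis and vertical below 0.15 rad).
4. the pillar is pressed into the near mouth of the narrow gap and the jaws stop it (x of pillar in the frame of nogo_gauge between -0.029 and -0.015 m and y of pillar in the frame of nogo_gauge between -0.006 and 0.006 m and z of pillar in the frame of nogo_gauge below 0.018 m and angle between pillar's own z axis and vertical below 0.15 rad and contact force between pillar and nogo_jaws above 2 N), for 0.1 s.
5. the counter's button is pressed in while the counter is braced against the stop (value of joint tally_button above 0.005 m and contact force between tally and stop above 1 N), for 0.05 s.
At the end, for the whole second after the job is handed in: The pillar stands upright, at rest, on the narrow gauge's plate in the near mouth of its gap (origin 14 to 36 mm before the gauge's centre, within 12 mm of the gap's centre line); the counter stands against the stop (within 7 mm, square to 0.1 rad, within 35 mm sideways) with its button out again (x of pillar in the frame of nogo_gauge between -0.036 and -0.014 m and y of pillar in the frame of nogo_gauge between -0.012 and 0.012 m and z of pillar in the frame of nogo_gauge below 0.008 m and angle between each of pillar, tally's own z axis and vertical below 0.1 rad and linear speed of each of pillar, tally below 0.02 m/s and x of tally in the frame of stop between -0.052 and -0.04 m and y of tally in the frame of stop between -0.035 and 0.035 m and angle between the x axis of tally and the x axis of stop, either way round below 0.1 rad and value of joint tally_button below 0.0015 m); the robot touches nothing.
It fails at once if the pillar is forced into the narrow gap (x of pillar in the frame of nogo_gauge between -0.01 and 0.02 m and y of pillar in the frame of nogo_gauge between -0.03 and 0.03 m and z of pillar in the frame of nogo_gauge below 0.02 m and angle between pillar's own z axis and vertical below 0.5 rad).
It fails at once if the pillar is rammed against the narrow gauge's jaws (over 70 N) (contact force between pillar and nogo_jaws above 70 N).
It fails at once if the pillar is knocked over (angle between pillar's own z axis and vertical above 1 rad).
It fails at once if a bystander is moved more than 25 mm (distance of any of screwdriver, brush, jar, dial_knob, transformer, rubber_foot, reel from where it was at the start of the episode above 0.025 m).
It also fails if it takes over 58 s, if anything falls off the work surface, if the arm or the gripper's body presses on something with over 40 N, if the wrist force passes 120 N, or if a joint passes its speed limit or range.

## Robot

A 6-joint arm with a two-finger parallel gripper is mounted at the origin on the work surface. World frame = base frame: x ahead of the robot, y to its left, z up, the work surface at z = 0. Lengths are in m, angles in rad, forces in N, time in s.
With the tool pointing down it reaches from about 0.225 to 0.725 m from the base axis. Payload 3.1 kg.
Tool frame: the origin (TCP) lies between the finger pads; the fingertips stand 8 mm ahead of it and the grasp point (between the pads) lies 11 mm behind it; z points along the fingers, y is the direction in which the jaws open and shut (so a half turn about z gives the same grasp; the last joint's range is limited). The gripper opens to 85 mm and grips with 20 to 120 N. Pads are 22 mm wide; open, the fingers measure 114 mm over their backs; the gripper's body (76 mm by 85 mm) begins 54 mm behind the grasp point. The pads swing forward as they close: fully open they stand 13 mm farther back than shut.
Start: joints at [-1.377, 0.048, 0.099, 1.622, 0, 1.443], TCP at [0.166, -0.498, 0.2] pointing down, gripper open.
Joint ranges: [-2.91, 2.91], [-0.99, 1.94], [-1.21, 1.42], [-2.12, 2.29], [-1.49, 1.47], [-3.14, 3.14]. Speed limits (rad/s): [2.79, 2.79, 3.14, 3.14, 3.14, 3.14].

## Interface

Orientations are given as [roll, pitch, yaw] about the fixed x, y, z axes, in that order (R = Rz(yaw) Ry(pitch) Rx(roll)).
In Python, from workcell import observe, capture, get_calibration, sign_off gives the robot as it stands.
- The arm moves only by the tool move_arm, never from a script. Its argument "targets" is a list of rows, each an object with "translation": the shift along the tool's x, y, z in m, a list of three; "roll": the turn about the tool's z in degrees. In form: [{"translation": [dx, dy, dz], "roll": roll}, ...]. A call has 1 to 12 rows; each row shifts and turns the commanded pose from where the row before left it, along the tool's axes as they then stand; what a row does not reach is not made up. A row lasts 1/12 s, in which the tool goes at most 41.7 mm and 7.16 degrees, less where a joint would pass 70% of its speed; a pose out of reach is approached as far as the arm can. A call with a gripper value outside its range is refused whole. "claw" is the gripper's target within -1 to 1 (shut at 1, half-way at 0, fully open at -1), set as the call begins (left out, the last holds). The fingers move at their own pace and stop on an object; "grip_force" is the grip in N (left out, the last holds). Time passes only in rows, so rows that do not move let the fingers close. It gives the time, the measured TCP pose, the force and the opening at its end, in the units of the state.
- observe(): the state, without advancing time (a new reading comes with each control period).
- capture(name): name is "scene" or "top" or "wrist"; returns (picture, depth): 480x640x3 uint8, red, green, blue; 480x640 float32, m along the optical axis (not along the pixel's ray), 0 where there is no reading.
- get_calibration(name): a dict with "K" (3x3 intrinsics, pixels), "distortion" ([k1, k2, p1, p2, k3] as OpenCV has them; the pictures are not rectified), "world_to_cam" (4x4, takes a point from world to camera coordinates). Camera axes: x right, y down, z forward; pixel columns grow to the right and rows downward; lengths in m; the calibration is good to about 2 mm. A picture is of the moment at which its call begins: read the wrist's pose just before it. get_calibration takes no time and is no camera call; for the wrist camera it gives the pose at the moment of the call.
- sign_off(): hands the job in, once; it reports no verdict.
The state is a dict: "t": time; "q": joint angles; "qd": joint speeds; "tau": joint torques, N m; "ee_pos": TCP position; "tool_rot": TCP orientation; "wrist_force": force on the tool from outside, world axes, zero at the start; "moment": the same for the moment, N m; "finger_gap": finger opening in m.
Only numpy, scipy, OpenCV 4.12 (cv2) and the standard library are available. Lean on these libraries where they do the work, as an engineer would, in place of code of your own. Each camera call takes 0.05 s, during which the arm holds its last target.

## Working session

There is one attempt and no reset: what is moved stays moved. The work goes in short steps, Python scripts to look and compute and a tool call to move; the robot and the scene stay as the last step left them, time stands still between calls to the robot, and variables do not carry over. Pictures are saved under pics/ and viewed, and the job is handed in when it is done.

Besides the shell and the picture viewer there is one more tool, called after "Request:" as a command line: name --argument value ..., lists and objects as JSON in quotes. move_arm: Moves the arm, as the interface text tells. Its arguments: {"type":"object","properties":{"targets":{"type":"array","items":{"type":"object","properties":{"translation":{"type":"array","items":{"type":"number"}},"roll":{"type":"number"}}}},"claw":{"type":"number"},"grip_force":{"type":"number"}},"required":["targets"]}

```bash
mkdir -p pics; ls
python3 - <<'E'
from workcell import *
import cv2,numpy as np
s=observe();print(s)
for n in("scene","top","wrist"):
    c=get_calibration(n);print(n,np.round(c["K"],1).tolist(),c["distortion"],np.round(c["world_to_cam"],3).tolist())
    p,d=capture(n);cv2.imwrite(f"pics/{n}0.png",p[:,:,::-1]);np.savez(f"pics/{n}0.npz",p=p,d=d,K=c["K"],D=c["distortion"],T=c["world_to_cam"])
E
```

```text
pics
{'t': 0.0, 'q': array([-1.37679541e+00,  4.87150767e-02,  9.75785948e-02,  1.62197063e+00,
       -3.02561342e-05,  1.44297090e+00]), 'qd': array([ 7.02450035e-05,  4.65454160e-04,  1.46873041e-04, -1.49557078e-04,
       -1.16372423e-03,  1.13090745e-03]), 'tau': array([ 2.23880934e-04, -3.38788140e+01,  3.20011568e+01,  2.04833492e-02,
       -1.35375171e-04, -5.73345488e-06]), 'ee_pos': array([ 0.16589081, -0.49738664,  0.19852613]), 'tool_rot': array([-3.13929686e+00, -2.64564268e-04,  3.21826078e-01]), 'wrist_force': array([ 0.11701687, -0.82741999, -0.40137663]), 'moment': array([ 0.06956357, -0.00480758, -0.02242114]), 'finger_gap': 0.08552991045367896}
scene [[605.9, 0.0, 322.6], [0.0, 605.9, 242.7], [0.0, 0.0, 1.0]] [-0.06249492  0.          0.          0.          0.        ] [[-0.515, 0.857, -0.011, 0.27], [0.706, 0.417, -0.573, -0.327], [-0.486, -0.302, -0.82, 1.529], [0.0, 0.0, 0.0, 1.0]]
top [[602.1, 0.0, 323.2], [0.0, 602.1, 241.0], [0.0, 0.0, 1.0]] [0.04310243 0.         0.         0.         0.        ] [[0.026, -1.0, 0.01, -0.016], [-0.996, -0.027, -0.086, 0.54], [0.086, -0.007, -0.996, 1.572], [0.0, 0.0, 0.0, 1.0]]
wrist [[356.1, 0.0, 314.1], [0.0, 356.1, 239.9], [0.0, 0.0, 1.0]] [0.0247268 0.        0.        0.        0.       ] [[0.317, -0.949, -0.002, -0.524], [-0.901, -0.301, 0.313, -0.04], [-0.297, -0.098, -0.95, 0.381], [0.0, 0.0, 0.0, 1.0]]
```

View pics/scene0.png

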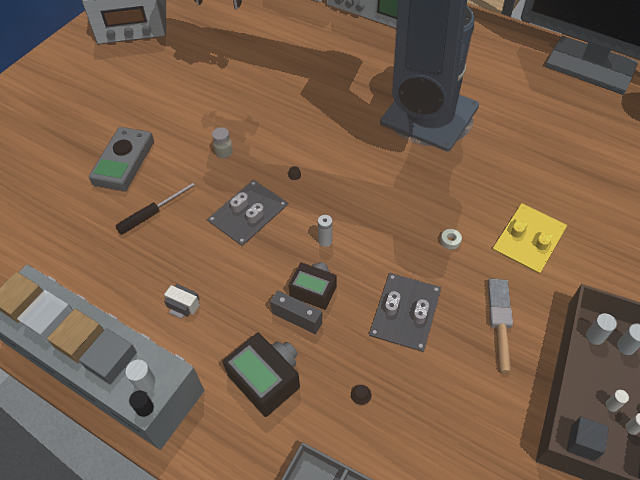

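View pics/top0.png

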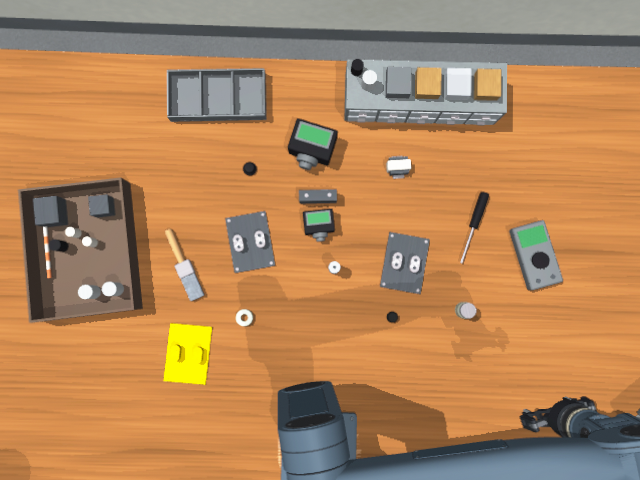

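View pics/wrist0.png

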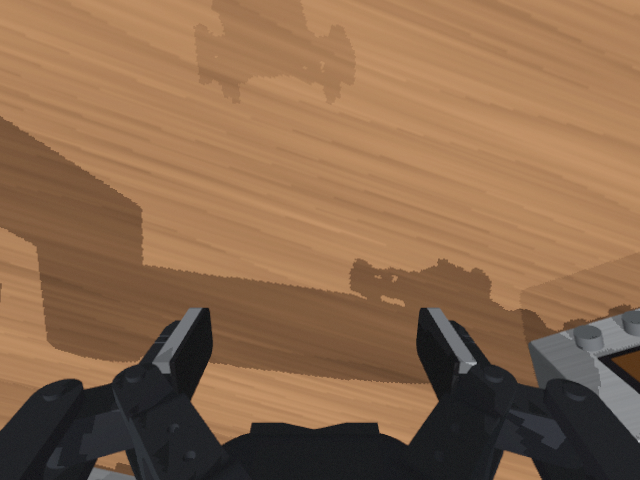

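```bash
cat > h.py <<'E'
import numpy as np,cv2
def load(f):
    z=np.load(f);return z["p"],z["d"],z["K"],z["D"],z["T"]
def plane(uv,z,K,D,T):
    uv=np.asarray(uv,float).reshape(-1,1,2)
    n=cv2.undistortPoints(uv,K,D).reshape(-1,2);n=np.c_[n,np.ones(len(n))]
    R,t=T[:3,:3],T[:3,3];o=-R.T@t;r=n@R
    return o+r*((z-o[2])/r[:,2])[:,None]
def dep(uv,d,K,D,T):
    uv=np.asarray(uv,float).reshape(-1,1,2)
    n=cv2.undistortPoints(uv,K,D).reshape(-1,2);n=np.c_[n,np.ones(len(n))]
    i=uv.reshape(-1,2).round().astype(int)
    return (n*d[i[:,1],i[:,0]][:,None]-T[:3,3])@T[:3,:3]
def tri(views): # [(uv,K,D,T)]
    A=[];b=[]
    for uv,K,D,T in views:
        n=cv2.undistortPoints(np.array([[uv]],float),K,D).reshape(2)
        for k in(0,1):
            A.append(n[k]*T[2,:3]-T[k,:3]);b.append(T[k,3]-n[k]*T[2,3])
    return np.linalg.lstsq(np.array(A),np.array(b),rcond=None)[0]
E
python3 - <<'E'
from h import *
p,d,K,D,T=load("pics/top0.npz");im=p[:,:,::-1]
a=cv2.resize(im[190:310,210:450],None,fx=3.3,fy=3.3,interpolation=cv2.INTER_CUBIC);cv2.imwrite("pics/tc.png",a)
p2=load("pics/scene0.npz")[0][:,:,::-1]
cv2.imwrite("pics/sc.png",cv2.resize(p2[170:360,190:450],None,fx=3,fy=3,interpolation=cv2.INTER_CUBIC))
pts={"yellow":(188,354),"left":(250,242),"right":(406,263),"pillar":(334,268),"reel":(245,317),"foot":(392,317),"jar":(467,311),"knob":(250,168),"tally":(319,217),"bigtally":(315,133),"stop":(318,191),"transf":(399,163),"scrT":(463,262)}
P=dep(list(pts.values()),d,K,D,T)
for k,v in zip(pts,P):print(k,v.round(3))
E
```

```text
yellow [0.235 0.346 0.   ]
left [0.534 0.195 0.002]
right [ 0.489 -0.224  0.005]
pillar [ 0.468 -0.03   0.075]
reel [ 0.334  0.202 -0.009]
foot [ 0.345 -0.187  0.02 ]
jar [ 0.367 -0.373  0.063]
knob [0.731 0.2   0.02 ]
tally [0.601 0.012 0.051]
bigtally [0.817 0.028 0.074]
stop [0.669 0.016 0.051]
transf [ 0.753 -0.197  0.035]
scrT [ 0.496 -0.377  0.002]
```

View pics/tc.png

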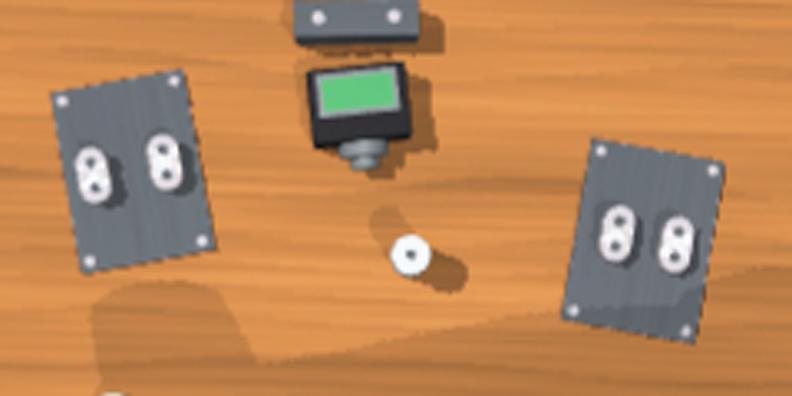

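View pics/sc.png

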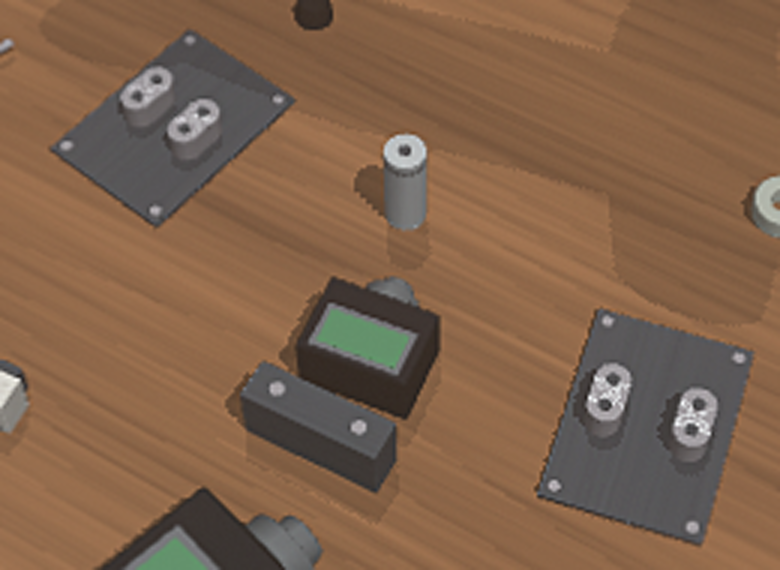

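```bash
cat > meas.py <<'E'
from h import *
def rect(W):
    (c,s,a)=cv2.minAreaRect((W[:,:2]*1000).astype(np.float32));return np.array(c),s,a
def comp(m,seed_box,big=True):
    n,l,st,ce=cv2.connectedComponentsWithStats(m.astype(np.uint8))
    x0,y0,x1,y1=seed_box
    return [(st[i],ce[i],l==i) for i in range(1,n) if x0<ce[i][0]<x1 and y0<ce[i][1]<y1 and st[i][4]>15]
if __name__=="__main__":
  for name,boxes in (("top",{"L":(220,205,280,277),"R":(375,228,435,298),"pil":(322,255,346,280)}),("scene",{"R":(205,178,290,245),"L":(367,270,442,352),"pil":(312,210,336,250)})):
    p,d,K,D,T=load(f"pics/{name}0.npz");hsv=cv2.cvtColor(p,cv2.COLOR_RGB2HSV).astype(int)
    for k in "LR":
        x0,y0,x1,y1=boxes[k]
        m=np.zeros(p.shape[:2],np.uint8);m[y0:y1,x0:x1]=(hsv[y0:y1,x0:x1,1]<90)
        m=cv2.morphologyEx(m,cv2.MORPH_OPEN,np.ones((3,3)))
        c=max(cv2.findContours(m,cv2.RETR_EXTERNAL,cv2.CHAIN_APPROX_NONE)[0],key=cv2.contourArea).reshape(-1,2)
        print(name,k,"plate",[np.round(v,2) for v in rect(plane(c,.005,K,D,T))])
        b=np.zeros(p.shape[:2],bool);b[y0:y1,x0:x1]=hsv[y0:y1,x0:x1,2]>150
        b&=m.astype(bool)
        for st,ce,l in comp(b,boxes[k]):
            print("  bright",st[4],ce.round(1),(plane([ce],.027 if st[4]>40 else .005,K,D,T)[0]*1000).round(1), "dep z",(dep([ce],d,K,D,T)[0]*1000).round(1))
    x0,y0,x1,y1=boxes["pil"]
    b=np.zeros(p.shape[:2],bool);b[y0:y1,x0:x1]=(hsv[y0:y1,x0:x1,1]<60)&(hsv[y0:y1,x0:x1,2]>(200 if name=="top" else 165))
    for st,ce,l in comp(b,boxes["pil"]):print(name,"pil",st,ce.round(1),(plane([ce],.075,K,D,T)*1000).round(1))
E
python3 meas.py
```

```text
top L plate [array([535.74, 195.31]), array([150.27, 109.79]), np.float64(12.03)]
  bright 143 [259.2 238.8] [541.3 167.8  27. ] dep z [541.2 167.6  28.6]
  bright 145 [237.7 242.7] [529.5 224.1  27. ] dep z [530.1 225.1  19.6]
top R plate [array([ 490.12, -219.99]), array([110.21, 149.66]), np.float64(81.16)]
  bright 135 [396.6 260.2] [ 494.6 -196.    27. ] dep z [ 494.5 -196.    27.5]
  bright 139 [414.4 263.7] [ 486.6 -243.1   27. ] dep z [ 486.7 -243.2   26.6]
top pil [328 261  12  12 101] [333.9 266.6] [[471.  -29.9  75. ]]
scene L plate [array([538.69, 200.97]), array([151.93, 110.02]), np.float64(11.95)]
  bright 160 [392.6 300.5] [544.1 172.2  27. ] dep z [543.8 172.1  26.6]
  bright 159 [421.4 308.7] [531.8 229.1  27. ] dep z [531.  228.9  25.5]
scene R plate [array([ 492.99, -214.46]), array([112.14, 151.35]), np.float64(81.1)]
  bright 100 [238.5 199. ] [ 488.7 -239.1   27. ] dep z [ 489.7 -238.1   28.8]
  bright 108 [254.  209.6] [ 495.7 -192.2   27. ] dep z [ 496.8 -191.2   28.8]
scene pil [318 215  14  11 110] [324.5 220. ] [[472.8 -25.8  75. ]]
```

Request:
move_arm --targets '[{"translation":[0.029,-0.029,-0.004],"roll":0},{"translation":[0.029,-0.029,-0.004],"roll":0},{"translation":[0.029,-0.029,-0.004],"roll":0},{"translation":[0.029,-0.029,-0.004],"roll":0},{"translation":[0.029,-0.029,-0.004],"roll":0},{"translation":[0.029,-0.029,-0.004],"roll":0},{"translation":[0.029,-0.029,-0.004],"roll":0},{"translation":[0.029,-0.029,-0.004],"roll":0},{"translation":[0.029,-0.029,-0.004],"roll":0},{"translation":[0.029,-0.029,-0.004],"roll":0},{"translation":[0.029,-0.029,-0.004],"roll":0},{"translation":[0.029,-0.029,-0.004],"roll":0}]' --claw -1

```text
t: 1.15
ee_pos: [0.3864, -0.0558, 0.2478]
tool_rot: [3.141, -0.0, 0.322]
wrist_force: [1.6, -0.4, 1.0]
finger_gap: 0.0853
```

Request:
move_arm --targets '[{"translation":[0,0,0],"roll":-7.1},{"translation":[0,0,0],"roll":-7.1},{"translation":[0,0,0],"roll":-7.1},{"translation":[0,0,0],"roll":-7.1},{"translation":[0,0,0],"roll":-7.1},{"translation":[0,0,0],"roll":-7.1},{"translation":[0,0,0],"roll":-7.1},{"translation":[0,0,0],"roll":-7.1},{"translation":[0,0,0],"roll":-7.1},{"translation":[0,0,0],"roll":-7.1},{"translation":[0,0,0],"roll":-7.1},{"translation":[0,0,0],"roll":-7.1}]'

```text
t: 2.15
ee_pos: [0.3859, -0.0578, 0.2474]
tool_rot: [-3.141, -0.0, 1.815]
wrist_force: [0.2, 0.2, -0.6]
finger_gap: 0.0853
```

Request:
move_arm --targets '[{"translation":[0,0,0],"roll":-7.1},{"translation":[0,0,0],"roll":-7.1},{"translation":[0,0,0],"roll":-7.1},{"translation":[0,0,0],"roll":-7.1},{"translation":[0,0,0],"roll":-7.1},{"translation":[0,0,0],"roll":-7.1},{"translation":[0,0,0],"roll":-7.1},{"translation":[0,0,0],"roll":-7.1},{"translation":[0,0,0],"roll":-7.1},{"translation":[0,0,0],"roll":-7.1},{"translation":[0,0,0],"roll":-7.1},{"translation":[0,0,0],"roll":-7.1}]'

```text
t: 3.15
ee_pos: [0.3859, -0.0578, 0.2474]
tool_rot: [3.141, -0.001, -2.981]
wrist_force: [-0.2, -0.3, -0.3]
finger_gap: 0.0854
```

```bash
cat > snap.py <<'E'
import sys
from workcell import *
import cv2,numpy as np
def snap(n,f):
    s=observe();c=get_calibration(n);p,d=capture(n)
    cv2.imwrite(f"pics/{f}.png",p[:,:,::-1]);np.savez(f"pics/{f}.npz",p=p,d=d,K=c["K"],D=c["distortion"],T=c["world_to_cam"])
    print(s["t"],s["ee_pos"].round(4),s["tool_rot"].round(4),s["wrist_force"].round(1),round(s["finger_gap"],4))
if __name__=="__main__":snap(sys.argv[1],sys.argv[2])
E
python3 snap.py wrist w1
```

```text
3.15 [ 0.3859 -0.0578  0.2474] [ 3.1412e+00 -7.0000e-04 -2.9812e+00] [-0.2 -0.3 -0.3] 0.0854
```

View pics/w1.png

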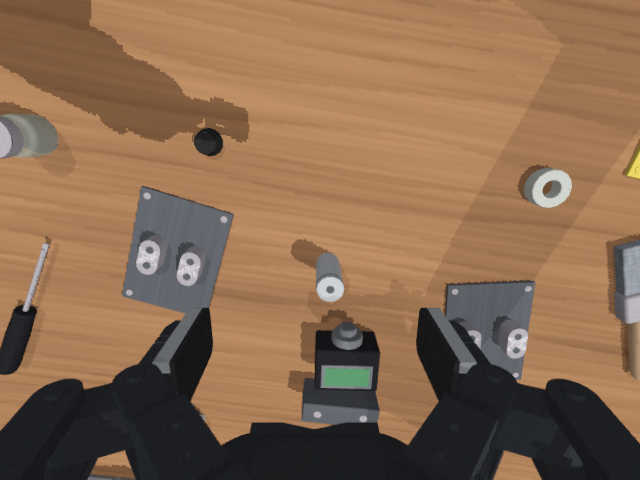

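```bash
cat > mw.py <<'E'
from meas import *
import sys
p,d,K,D,T=load("pics/w1.npz");hsv=cv2.cvtColor(p,cv2.COLOR_RGB2HSV).astype(int)
def bright(box,v,z,smax=70):
    x0,y0,x1,y1=box;b=np.zeros(p.shape[:2],np.uint8);b[y0:y1,x0:x1]=(hsv[y0:y1,x0:x1,1]<smax)&(hsv[y0:y1,x0:x1,2]>v)
    b=cv2.morphologyEx(b,cv2.MORPH_CLOSE,np.ones((5,5)))
    for st,ce,l in comp(b,box):
        c=np.array(st[:2])+np.array(st[2:4])/2-.5
        print(st,ce.round(1),(plane([ce],z,K,D,T)*1000).round(1),"bbox",(plane([c],z,K,D,T)*1000).round(1))
print("nogo jaws");bright((133,230,210,292),160,.027)
print("go jaw");bright((495,315,530,362),160,.027)
print("pillar");bright((312,272,350,304),190,.075)
m=np.zeros(p.shape[:2],np.uint8);m[180:320,115:240]=hsv[180:320,115:240,1]<90
m=cv2.morphologyEx(m,cv2.MORPH_OPEN,np.ones((3,3)))
c=max(cv2.findContours(m,cv2.RETR_EXTERNAL,cv2.CHAIN_APPROX_NONE)[0],key=cv2.contourArea).reshape(-1,2)
c=c[(c[:,1]<300)]
print("nogo plate",rect(plane(c,.005,K,D,T)))
# hand-read points
for n,uv,z in(("nogo screws",[(147,196),(224,219),(129,293)],.005),("go screws",[(452,292),(528,289)],.005),("stop top corners",[(302,405),(378,407)],.05),("stop screws",[(318,414),(363,418)],.05),("tally top corners",[(316,366),(379,366),(374,391)],.048),("button",[(348,328)],.026)):
    print(n,(plane(uv,z,K,D,T)*1000).round(1).tolist())
E
python3 mw.py
python3 - <<'E'
from h import *
p=load("pics/w1.npz")[0][:,:,::-1]
cv2.imwrite("pics/w1c.png",cv2.resize(p[270:430,280:400],None,fx=5,fy=3.7,interpolation=cv2.INTER_CUBIC) if 0 else cv2.resize(p[240:430,280:440],None,fx=3.1,fy=3.1,interpolation=cv2.INTER_CUBIC))
p=load("pics/top0.npz")[0][:,:,::-1]
cv2.imwrite("pics/tc2.png",cv2.resize(p[180:250,285:360],None,fx=8,fy=8,interpolation=cv2.INTER_CUBIC))
E
```

```text
nogo jaws
[136 241  24  34 543] [147.8 257.2] [[ 488.  -239.7   27. ]] bbox [[ 488.5 -240.    27. ]]
[177 253  23  33 528] [188.1 268.9] [[ 495.6 -192.2   27. ]] bbox [[ 495.7 -192.3   27. ]]
go jaw
[507 329  21  29 454] [517. 343.] [[530.6 228.9  27. ]] bbox [[530.7 228.9  27. ]]
pillar
[317 277  27  24 439] [330.  288.6] [[471.4 -26.   75. ]] bbox [[471.3 -26.   75. ]]
nogo plate (array([ 491.01757812, -215.50857544]), (110.93936157226562, 151.37986755371094), 81.38723754882812)
nogo screws [[420.2, -251.3, 5.0], [433.7, -159.7, 5.0], [551.7, -271.8, 5.0]]
go screws [[483.8, 139.0, 5.0], [463.9, 232.9, 5.0]]
stop top corners [[651.8, -29.9, 50.0], [639.0, 67.5, 50.0]]
stop screws [[662.7, -7.1, 50.0], [659.5, 52.0, 50.0]]
tally top corners [[591.7, -21.4, 48.0], [578.9, 56.1, 48.0], [617.0, 57.9, 48.0]]
button [[545.3, 12.4, 26.0]]
```

View pics/w1c.png

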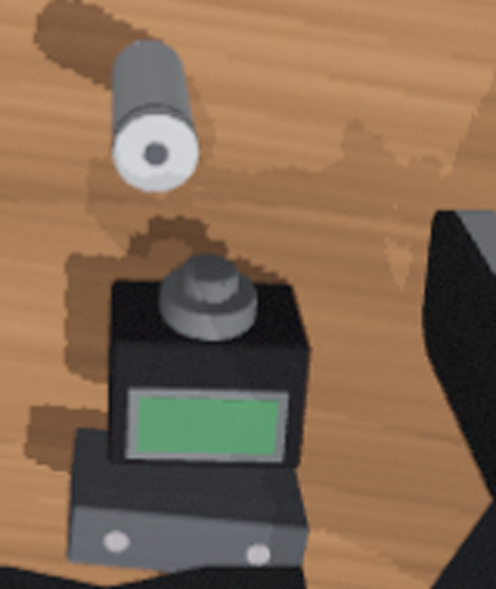

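View pics/tc2.png

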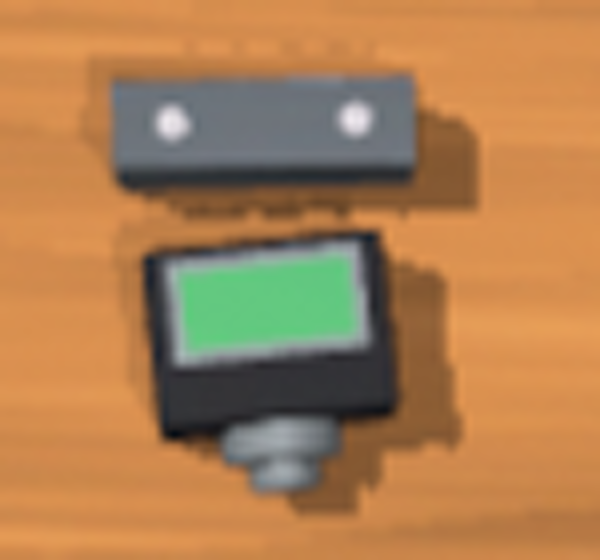

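Request:
move_arm --targets '[{"translation":[-0.03,0.006,0.015],"roll":0},{"translation":[-0.03,0.006,0.015],"roll":0},{"translation":[-0.0295,0.0057,0.02],"roll":0},{"translation":[0,0,0.03],"roll":0},{"translation":[0,0,0.03],"roll":0},{"translation":[0,0,0.0],"roll":0},{"translation":[0,0,0.0],"roll":0}]'

```text
t: 3.78
ee_pos: [0.4693, -0.026, 0.1352]
tool_rot: [3.139, -0.006, -2.989]
wrist_force: [0.0, -0.3, -0.3]
finger_gap: 0.0856
```

```bash
python3 snap.py wrist w2
python3 - <<'E'
from h import *
A=load("pics/scene0.npz");B=load("pics/w1.npz");C=load("pics/top0.npz")
f=lambda uv,Z:(uv,Z[2],Z[3],Z[4])
def t(n,a,b,c):
    print(n,(tri([f(a,A),f(b,B)])*1000).round(1),(tri([f(c,C),f(b,B)])*1000).round(1))
t("pillar top",(324.5,220),(330,288.6),(333.9,266.6))
t("nogo jawR",(238.5,199),(147.8,257.2),(414.4,263.7))
t("nogo jawL",(254,209.6),(188.1,268.9),(396.6,260.2))
t("go jawL",(421.4,308.7),(517,343),(237.7,242.7))
E
```

```text
3.7833 [ 0.4693 -0.026   0.1352] [ 3.1393 -0.0062 -2.9887] [ 0.  -0.3 -0.3] 0.0856
pillar top [472.  -26.1  73.9] [470.3 -28.1  78.7]
nogo jawR [ 488.2 -239.7   26.4] [ 487.7 -241.8   25.4]
nogo jawL [ 495.6 -192.3   26.9] [ 495.4 -194.4   25.7]
go jawL [531.2 229.2  26.4] [528.2 223.9  32.9]
```

View pics/w2.png

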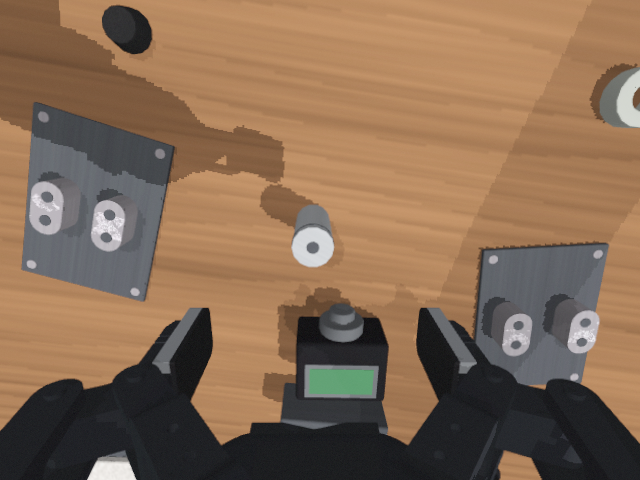

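Run:
```python
from meas import *
p,d,K,D,T=load("pics/w2.npz");hsv=cv2.cvtColor(p,cv2.COLOR_RGB2HSV).astype(int)
def bright(box,v,z,smax=60):
    x0,y0,x1,y1=box;b=np.zeros(p.shape[:2],np.uint8);b[y0:y1,x0:x1]=(hsv[y0:y1,x0:x1,1]<smax)&(hsv[y0:y1,x0:x1,2]>v)
    b=cv2.morphologyEx(b,cv2.MORPH_CLOSE,np.ones((7,7)))
    r=[]
    for st,ce,l in comp(b,box):
        if st[4]<200:continue
        c=cv2.findContours(l.astype(np.uint8),cv2.RETR_EXTERNAL,cv2.CHAIN_APPROX_NONE)[0][0].reshape(-1,2)
        R=rect(plane(c,z,K,D,T));print(st,ce.round(1),R[0].round(1),np.round(R[1],1),round(R[2],1),"dep",(dep([ce],d,K,D,T)*1000).round(1));r.append(R[0])
    return r
def g(n,r):
    r=sorted(r,key=lambda a:-a[1]);v=r[0]-r[1];print(n,"centre",(r[0]+r[1])/2,"spacing",np.hypot(*v),"yaw",np.arctan2(-v[0],v[1]))
g("nogo",bright((25,170,140,255),150,.027))
g("go",bright((490,300,605,362),150,.027))
print("pillar");bright((285,222,340,272),185,.075)
for n,uv,z in(("nogo screws",[(43,117),(160,154),(31,264),(135,292)],.005),("go screws",[(493,260),(598,254),(574,377)],.005)):
    print(n,(plane(uv,z,K,D,T)*1000).round(1).tolist())
```

```text
[  29  182   35   53 1317] [ 45.8 207.5] [ 488.1 -239.9] [24.5 43.9] 81.2 dep [[ 487.4 -239.5   27.6]]
[  91  200   34   51 1263] [107.5 225.3] [ 495.7 -192.4] [24.3 44.2] 80.9 dep [[ 495.  -192.2   27.3]]
nogo centre [ 491.93565369 -216.18231201] spacing 48.13181373275176 yaw -0.1587188467249901
[ 568  310   32   43 1003] [583.2 330.9] [530.6 229. ] [43.4 24.3] 11.8 dep [[530.2 229.4  26.5]]
[502 314  30  42 949] [516.8 334.8] [543.3 172.4] [42.8 24.2] 10.6 dep [[542.9 171.8  27.8]]
go centre [536.9619751  200.70105743] spacing 58.05034039896314 yaw 0.2216233860616212
pillar
[ 291  228   43   39 1191] [312.4 247. ] [472.2 -26.3] [28.1 29.5] 8.8 dep [[471.8 -26.1  75.2]]
nogo screws [[419.8, -252.0, 5.0], [434.1, -160.3, 5.0], [550.6, -272.4, 5.0], [565.2, -180.6, 5.0]]
go screws [[483.0, 142.4, 5.0], [463.1, 232.8, 5.0], [593.0, 260.3, 5.0]]
```

Request:
move_arm --targets '[{"translation":[-0.0025,0,0.03],"roll":0},{"translation":[0,0,0.03],"roll":0},{"translation":[0,0,0.021],"roll":0},{"translation":[0,0,0.01],"roll":0},{"translation":[0,0,0],"roll":0},{"translation":[0,0,0],"roll":0}]'

```text
t: 4.33
ee_pos: [0.4759, -0.0267, 0.0491]
tool_rot: [-3.14, 0.003, -2.988]
wrist_force: [-0.7, 0.0, 0.4]
finger_gap: 0.0853
```

Request:
move_arm --targets '[{"translation":[0,0,0],"roll":0},{"translation":[0,0,0],"roll":0},{"translation":[0,0,0],"roll":0},{"translation":[0,0,0],"roll":0},{"translation":[0,0,0],"roll":0},{"translation":[0,0,0],"roll":0},{"translation":[0,0,0],"roll":0},{"translation":[0,0,0],"roll":0},{"translation":[0,0,0],"roll":0},{"translation":[0,0,0],"roll":0}]' --claw 1 --grip_force 40

```text
t: 5.17
ee_pos: [0.4742, -0.0262, 0.0466]
tool_rot: [3.142, -0.0, -2.987]
wrist_force: [-0.6, 0.6, 0.6]
finger_gap: -0.0003
```

```bash
python3 snap.py wrist w3;python3 snap.py scene s3
```

```text
5.1667 [ 0.4742 -0.0262  0.0466] [ 3.1415e+00 -2.0000e-04 -2.9874e+00] [-0.6  0.6  0.6] -0.0003
5.2167 [ 0.4742 -0.0262  0.0466] [ 3.1415e+00 -2.0000e-04 -2.9874e+00] [-0.6  0.6  0.7] 0.0
```

View pics/w3.png

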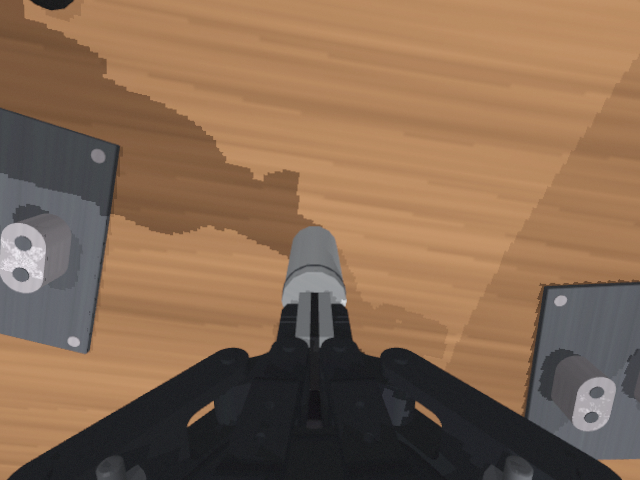

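View pics/s3.png

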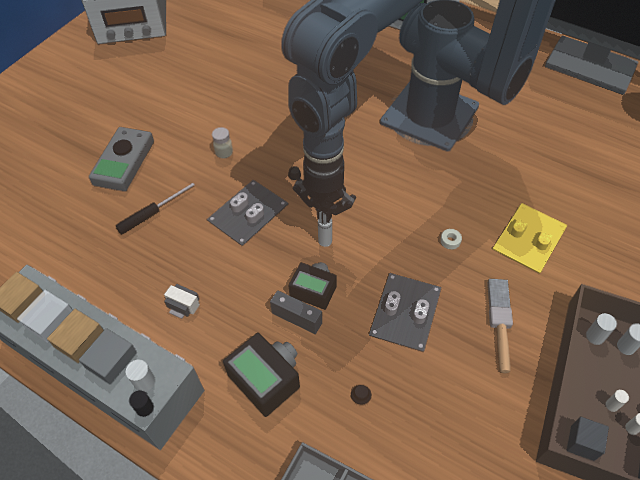

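Run:
```python
from h import *
a=load("pics/s3.npz")[0][:,:,::-1][190:260,280:370];b=load("pics/scene0.npz")[0][:,:,::-1][190:260,280:370]
w=load("pics/w3.npz")[0][:,:,::-1][215:365,240:390]
cv2.imwrite("pics/c3.png",cv2.resize(np.hstack([b,a]),None,fx=4.4,fy=4.4,interpolation=cv2.INTER_CUBIC))
cv2.imwrite("pics/c3w.png",cv2.resize(w,None,fx=4,fy=4,interpolation=cv2.INTER_CUBIC))
p,d,K,D,T=load("pics/w3.npz")
for uv in[(315,228),(315,240),(315,255),(300,290),(290,290),(330,295),(340,290),(300,310),(328,310),(300,330)]:print(uv,(dep([uv],d,K,D,T)[0]*1000).round(1))
```

```text
(315, 228) [457.3 -27.6   6.4]
(315, 240) [456.9 -27.7  32.1]
(315, 255) [457.6 -27.7  54. ]
(300, 290) [467.4 -33.1  75.4]
(290, 290) [467.8 -37.5  76. ]
(330, 295) [462.2 -20.6  86.5]
(340, 290) [464.2 -15.3  76.2]
(300, 310) [463.9 -32.6  99.5]
(328, 310) [462.4 -21.9  99.2]
(300, 330) [465.4 -32.  110.9]
```

View pics/c3.png

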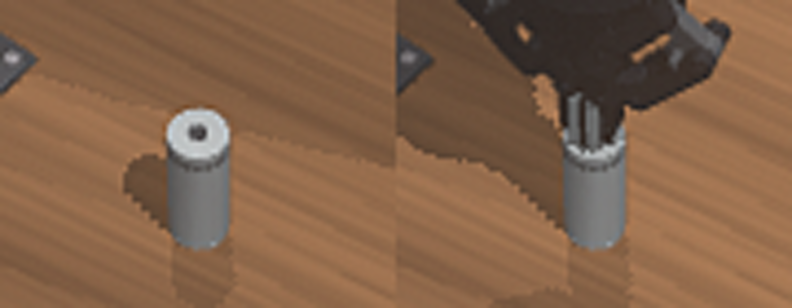

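View pics/c3w.png

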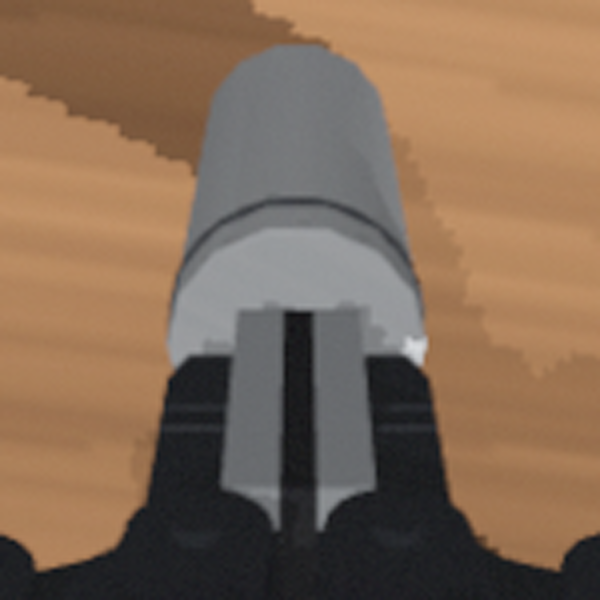

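Run:
```python
from h import *
for f,us,vs in(("w3",(296,328),range(286,350,4)),("w2",(205,427),range(300,380,8)),("w0",(205,427),range(300,380,8))):
    p,d,K,D,T=load("pics/"+("wrist0" if f=="w0" else f)+".npz")
    R=T[:3,:3];print(f,"cam pos",(-R.T@T[:3,3]).round(4))
    for u in us:
        for v in vs:print(u,v,(dep([(u,v)],d,K,D,T)[0]*1000).round(0),end=" ")
        print()
p,d,K,D,T=load("pics/s3.npz")
for uv in[(318,222),(322,224),(323,220),(325,222),(328,222),(322,216)]:print(uv,(dep([uv],d,K,D,T)[0]*1000).round(1))
```

```text
w3 cam pos [ 0.3953 -0.0378  0.2216]
296 286 [465. -35.  77.] 296 290 [467. -35.  76.] 296 294 [469. -35.  76.] 296 298 [471. -34.  76.] 296 302 [474. -34.  76.] 296 306 [469. -34.  87.] 296 310 [468. -34.  92.] 296 314 [468. -34.  95.] 296 318 [469. -34.  98.] 296 322 [468. -33. 101.] 296 326 [468. -33. 104.] 296 330 [465. -33. 112.] 296 334 [465. -33. 114.] 296 338 [463. -33. 119.] 296 342 [462. -33. 124.] 296 346 [462. -33. 126.] 
328 286 [463. -21.  76.] 328 290 [465. -21.  77.] 328 294 [463. -21.  85.] 328 298 [463. -21.  89.] 328 302 [463. -22.  92.] 328 306 [462. -22.  96.] 328 310 [462. -22.  99.] 328 314 [463. -22. 101.] 328 318 [463. -22. 105.] 328 322 [463. -22. 108.] 328 326 [463. -22. 110.] 328 330 [463. -22. 113.] 328 334 [463. -22. 114.] 328 338 [464. -22. 116.] 328 342 [462. -23. 121.] 328 346 [462. -23. 124.] 
w2 cam pos [ 0.3915 -0.0377  0.3107]
205 300 [ 566. -116.    2.] 205 308 [466. -70. 185.] 205 316 [468. -69. 187.] 205 324 [472. -68. 187.] 205 332 [474. -68. 189.] 205 340 [477. -67. 190.] 205 348 [480. -67. 191.] 205 356 [484. -67. 190.] 205 364 [487. -66. 19
[... 368 characters left out ...]
.  248.] 205 316 [ 161. -454.  250.] 205 324 [ 158. -455.  251.] 205 332 [ 155. -456.  252.] 205 340 [ 152. -457.  253.] 205 348 [ 150. -458.  254.] 205 356 [ 146. -458.  255.] 205 364 [ 144. -459.  256.] 205 372 [ -82. -436.    1.] 
427 300 [  97. -658.    0.] 427 308 [ 191. -536.  248.] 427 316 [ 189. -535.  253.] 427 324 [ 188. -534.  256.] 427 332 [ 185. -536.  256.] 427 340 [ 182. -536.  257.] 427 348 [ 179. -538.  258.] 427 356 [ 177. -538.  259.] 427 364 [ 174. -539.  260.] 427 372 [ 171. -540.  261.] 
(318, 222) [483.6 -35.   74.4]
(322, 224) [483.1 -25.8  73.2]
(323, 220) [487.3 -20.6  95.1]
(325, 222) [484.9 -17.4  87.8]
(328, 222) [482.3 -11.9  88.5]
(322, 216) [485.  -24.2 103.4]
```

Request:
move_arm --targets '[{"translation":[0.0024,0,-0.01],"roll":0},{"translation":[0,0,0],"roll":0},{"translation":[0,0,0],"roll":0},{"translation":[0,0,0],"roll":0},{"translation":[0,0,0],"roll":0},{"translation":[0,0,0],"roll":0}]' --claw -1

```text
t: 5.77
ee_pos: [0.4718, -0.0266, 0.0566]
tool_rot: [3.141, -0.0, -2.987]
wrist_force: [-0.6, 0.5, 0.5]
finger_gap: 0.0729
```

Request:
move_arm --targets '[{"translation":[0,0,0.02],"roll":0},{"translation":[0,0,0.02],"roll":0},{"translation":[0,0,0.01],"roll":0},{"translation":[0,0,0],"roll":0},{"translation":[0,0,0],"roll":0},{"translation":[0,0,0],"roll":0}]'

```text
t: 6.27
ee_pos: [0.4725, -0.0267, 0.0075]
tool_rot: [-3.141, 0.001, -2.987]
wrist_force: [0.0, -1.1, 0.6]
finger_gap: 0.0852
```

```bash
python3 snap.py wrist w4;python3 snap.py scene s4;python3 - <<'E'
from h import *
a=load("pics/s4.npz")[0][:,:,::-1][140:260,260:400];
w=load("pics/w4.npz")[0][:,:,::-1][200:440,150:490]
w=cv2.resize(w,(595,420));a=cv2.resize(a,(490,420))
cv2.imwrite("pics/c4.png",cv2.resize(np.hstack([w,a]),None,fx=.73,fy=.73))
E
```

```text
6.2667 [ 0.4725 -0.0267  0.0075] [-3.1412e+00  1.1000e-03 -2.9873e+00] [ 0.  -1.1  0.6] 0.0852
6.3167 [ 0.473  -0.0268  0.0079] [-3.1409e+00  2.0000e-03 -2.9873e+00] [-0.7  0.2  0.5] 0.0855
```

View pics/c4.png

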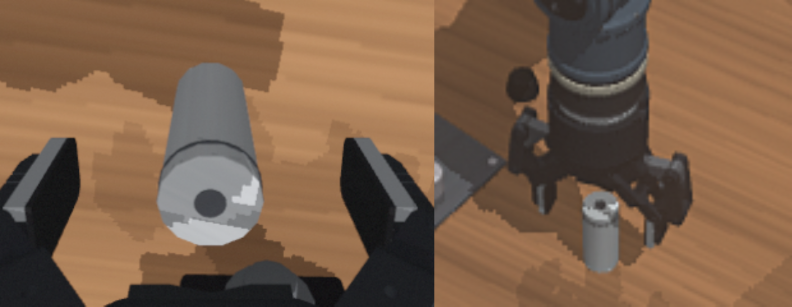

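Request:
move_arm --targets '[{"translation":[0,0,0],"roll":0},{"translation":[0,0,0],"roll":0},{"translation":[0,0,0],"roll":0},{"translation":[0,0,0],"roll":0},{"translation":[0,0,0],"roll":0},{"translation":[0,0,0],"roll":0},{"translation":[0,0,0],"roll":0},{"translation":[0,0,0],"roll":0}]' --claw 1 --grip_force 40

```text
t: 7.03
ee_pos: [0.4722, -0.0267, 0.007]
tool_rot: [-3.141, 0.001, -2.987]
wrist_force: [0.5, -1.4, 2.5]
finger_gap: 0.029
```

```bash
python3 snap.py wrist w5;python3 - <<'E'
from h import *
w=load("pics/w5.npz")[0][:,:,::-1][200:400,220:420]
cv2.imwrite("pics/c5.png",cv2.resize(w,None,fx=3,fy=3,interpolation=cv2.INTER_CUBIC))
E
```

```text
7.0333 [ 0.4722 -0.0267  0.007 ] [-3.1413e+00  6.0000e-04 -2.9874e+00] [ 0.5 -1.4  2.5] 0.029
```

View pics/c5.png

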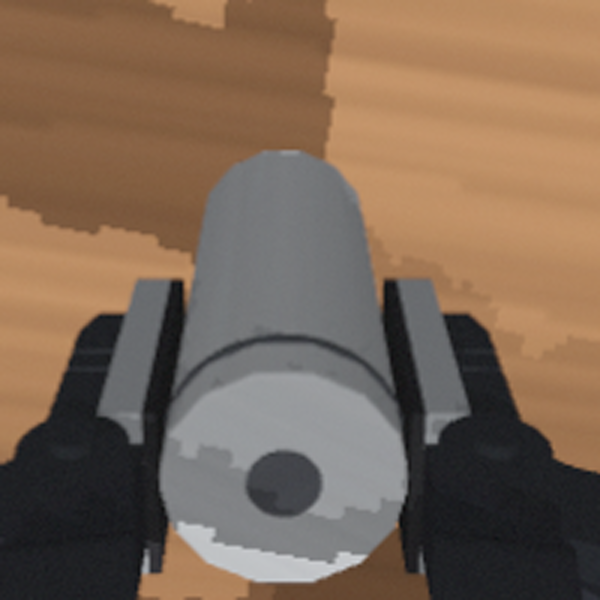

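```bash
cat > mv.py <<'E'
import numpy as np
from workcell import observe
def rel(target):  # world xyz target of TCP -> tool-frame shift at current pose
    s=observe();y=s["tool_rot"][2];d=np.array(target)-s["ee_pos"]
    return np.array([d[0]*np.cos(y)+d[1]*np.sin(y), d[0]*np.sin(y)-d[1]*np.cos(y), -d[2]])
def gl(c,yaw,lx,ly=0):
    return np.array([c[0]+lx*np.cos(yaw)-ly*np.sin(yaw),c[1]+lx*np.sin(yaw)+ly*np.cos(yaw)])
GO=(np.array([.537,.2007]),.211);NG=(np.array([.4919,-.2162]),-.156)
E
python3 - <<'E'
from meas import *;from mv import *
p,d,K,D,T=load("pics/w5.npz");hsv=cv2.cvtColor(p,cv2.COLOR_RGB2HSV).astype(int)
x0,y0,x1,y1=270,320,362,400
b=np.zeros(p.shape[:2],bool);P=plane([(315,360.5)],.075,K,D,T)[0];print(P)
# depth points at top z
vv,uu=np.mgrid[y0:y1,x0:x1];uv=np.c_[uu.ravel(),vv.ravel()];Q=dep(uv,d,K,D,T);k=abs(Q[:,2]-.075)<.003
c,r=cv2.minEnclosingCircle((Q[k][:,:2]*1000).astype(np.float32));print(c,r,np.median(Q[k][:,2]))
g=gl(*GO,-.06);print(g,rel([g[0],g[1],.027]))
E
```

```text
[ 0.47252833 -0.02563409  0.075     ]
(472.868408203125, -25.61050033569336) 19.878408432006836 0.07582634393557933
[0.47833068 0.18813373] [-0.0389981   0.21138687 -0.01994781]
```

Request:
move_arm --targets '[{"translation":[0,0,-0.01],"roll":0},{"translation":[0,0,-0.015],"roll":0},{"translation":[-0.005,0.02,0],"roll":0},{"translation":[-0.005,0.027,0],"roll":0},{"translation":[-0.006,0.035,0],"roll":0},{"translation":[-0.006,0.035,0],"roll":0},{"translation":[-0.006,0.035,0],"roll":0},{"translation":[-0.005,0.027,0],"roll":0},{"translation":[-0.004,0.02,0],"roll":0},{"translation":[-0.0015,0.0114,0],"roll":-3.3},{"translation":[0,0,0],"roll":0},{"translation":[0,0,0],"roll":0}]'

```text
t: 8.08
ee_pos: [0.477, 0.1875, 0.0315]
tool_rot: [-3.141, -0.001, -2.929]
wrist_force: [0.1, -0.7, -1.3]
finger_gap: 0.0288
```

```bash
python3 snap.py wrist w6;python3 - <<'E'
from h import *
w=load("pics/w6.npz")[0][:,:,::-1]
cv2.imwrite("pics/c6.png",w)
E
```

```text
8.0833 [0.477  0.1875 0.0315] [-3.1411e+00 -1.3000e-03 -2.9290e+00] [ 0.1 -0.7 -1.3] 0.0288
```

View pics/c6.png

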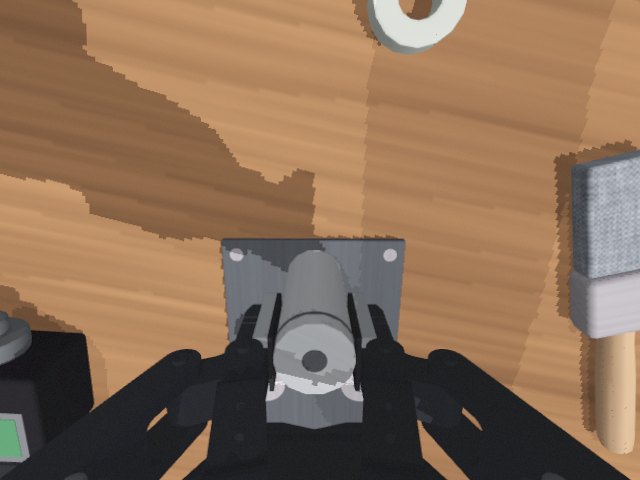

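Request:
move_arm --targets '[{"translation":[0,0,0.008],"roll":0},{"translation":[0,0,0.007],"roll":0},{"translation":[0,0,0.0035],"roll":0},{"translation":[0,0,0],"roll":0},{"translation":[0,0,0],"roll":0},{"translation":[0,0,0],"roll":0}]'

```text
t: 8.63
ee_pos: [0.4773, 0.1868, 0.0127]
tool_rot: [-3.142, -0.001, -2.93]
wrist_force: [-0.3, -0.1, -1.1]
finger_gap: 0.0286
```

Request:
move_arm --targets '[{"translation":[-0.008,0,0],"roll":0},{"translation":[-0.008,0,0],"roll":0},{"translation":[-0.006,0,0],"roll":0},{"translation":[-0.005,0,0],"roll":0},{"translation":[-0.005,0,0],"roll":0},{"translation":[-0.005,0,0],"roll":0}]'

```text
t: 9.13
ee_pos: [0.5144, 0.1952, 0.0131]
tool_rot: [-3.142, -0.0, -2.93]
wrist_force: [-0.5, -0.7, -2.4]
finger_gap: 0.0291
```

Request:
move_arm --targets '[{"translation":[-0.006,0,0],"roll":0},{"translation":[-0.006,0,0],"roll":0},{"translation":[-0.006,0,0],"roll":0},{"translation":[-0.006,0,0],"roll":0},{"translation":[0,0,0],"roll":0},{"translation":[0,0,0],"roll":0}]'

```text
t: 9.63
ee_pos: [0.5375, 0.2001, 0.0132]
tool_rot: [3.142, -0.0, -2.93]
wrist_force: [-0.4, -0.1, -2.1]
finger_gap: 0.0292
```

Request:
move_arm --targets '[{"translation":[-0.007,0,0],"roll":0},{"translation":[-0.007,0,0],"roll":0},{"translation":[-0.007,0,0],"roll":0},{"translation":[-0.007,0,0],"roll":0},{"translation":[-0.007,0,0],"roll":0},{"translation":[-0.007,0,0],"roll":0},{"translation":[-0.007,0,0],"roll":0},{"translation":[-0.004,0,0],"roll":0},{"translation":[0,0,0],"roll":0},{"translation":[0,0,0],"roll":0}]'

```text
t: 10.47
ee_pos: [0.5892, 0.2112, 0.0131]
tool_rot: [3.142, -0.0, -2.93]
wrist_force: [0.0, -0.3, -1.6]
finger_gap: 0.0292
```

```bash
python3 snap.py scene s7;python3 - <<'E'
from h import *
w=load("pics/s7.npz")[0][:,:,::-1][200:380,300:500]
cv2.imwrite("pics/c7.png",cv2.resize(w,None,fx=3,fy=3,interpolation=cv2.INTER_CUBIC))
E
```

```text
10.4667 [0.5892 0.2112 0.0131] [ 3.1416e+00 -5.0000e-04 -2.9299e+00] [ 0.  -0.3 -1.6] 0.0292
```

View pics/c7.png

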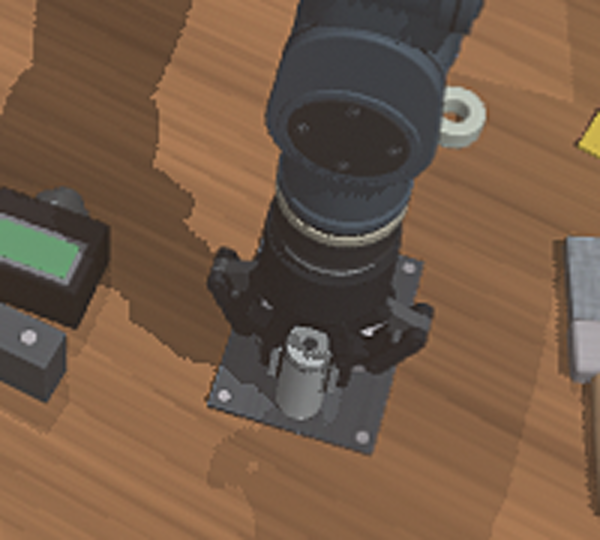

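Request:
move_arm --targets '[{"translation":[0,0,-0.015],"roll":0},{"translation":[0,0,-0.02],"roll":7},{"translation":[0,0,-0.02],"roll":7},{"translation":[0,0,-0.015],"roll":7.1},{"translation":[0.004,-0.02,0],"roll":0},{"translation":[0.006,-0.03,0],"roll":0},{"translation":[0.008,-0.038,0],"roll":0},{"translation":[0.008,-0.038,0],"roll":0},{"translation":[0.008,-0.038,0],"roll":0},{"translation":[0.008,-0.038,0],"roll":0},{"translation":[0.008,-0.038,0],"roll":0},{"translation":[0.008,-0.038,0],"roll":0}]'

```text
t: 11.52
ee_pos: [0.4871, -0.0556, 0.0834]
tool_rot: [-3.141, 0.0, 2.986]
wrist_force: [0.9, -0.7, -1.7]
finger_gap: 0.0294
```

Request:
move_arm --targets '[{"translation":[0.008,-0.038,0],"roll":0},{"translation":[0.008,-0.038,0],"roll":0},{"translation":[0.007,-0.034,0],"roll":0},{"translation":[0.005,-0.025,0],"roll":0},{"translation":[0.003,-0.015,0.01],"roll":0},{"translation":[0,-0.006,0.015],"roll":0},{"translation":[0,0,0],"roll":0},{"translation":[0,0,0],"roll":0}]'

```text
t: 12.18
ee_pos: [0.4322, -0.2029, 0.0574]
tool_rot: [3.14, -0.002, 2.984]
wrist_force: [0.2, 0.5, -2.3]
finger_gap: 0.0292
```

```bash
python3 snap.py wrist w8;python3 - <<'E'
from mv import *
NG=(np.array([.4916,-.2172]),-.156)
g=gl(*NG,-.06);print(g,rel([g[0],g[1],.013]))
E
```

```text
12.1833 [ 0.4322 -0.2029  0.0574] [ 3.1400e+00 -2.4000e-03  2.9842e+00] [ 0.2  0.5 -2.3] 0.0292
[ 0.4323286  -0.20787792] [-2.33914402e-05 -5.01293849e-03  4.52292326e-02]
```

View pics/w8.png

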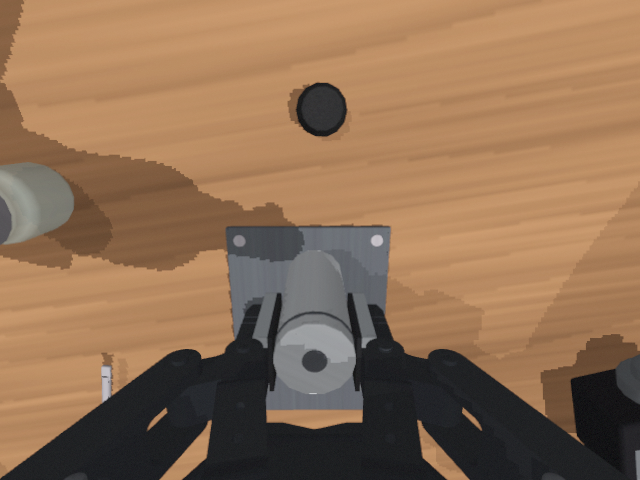

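Request:
move_arm --targets '[{"translation":[0,-0.005,0.01],"roll":0},{"translation":[0,0,0.015],"roll":0},{"translation":[0,0,0.013],"roll":0},{"translation":[0,0,0.006],"roll":0},{"translation":[0,0,0],"roll":0},{"translation":[0,0,0],"roll":0}]'

```text
t: 12.73
ee_pos: [0.4331, -0.2083, 0.0144]
tool_rot: [-3.142, 0.0, 2.986]
wrist_force: [0.0, -0.6, -1.9]
finger_gap: 0.0294
```

Request:
move_arm --targets '[{"translation":[-0.006,0,0],"roll":0},{"translation":[-0.006,0,0],"roll":0},{"translation":[-0.006,0,0],"roll":0},{"translation":[-0.005,0,0],"roll":0},{"translation":[-0.004,0,0],"roll":0},{"translation":[-0.003,0,0],"roll":0},{"translation":[0,0,0],"roll":0},{"translation":[0,0,0],"roll":0}]'

```text
t: 13.4
ee_pos: [0.4624, -0.2132, 0.0141]
tool_rot: [3.141, -0.0, 2.985]
wrist_force: [-0.8, -0.8, -1.5]
finger_gap: 0.0291
```

Run:
```python
from mv import *
NG=(np.array([.4916,-.2172]),-.156)
s=observe();d=s["ee_pos"][:2]-NG[0];y=NG[1];print("local",d@[np.cos(y),np.sin(y)],d@[-np.sin(y),np.cos(y)],s["tool_rot"],s["ee_pos"])
```

```text
local -0.0294287141721179 -0.000595908253892612 [ 3.14146087e+00 -4.30909532e-04  2.98528789e+00] [ 0.46243606 -0.21321639  0.01411168]
```

Request:
move_arm --targets '[{"translation":[-0.002,0,0.001],"roll":0},{"translation":[-0.002,0,0],"roll":0},{"translation":[-0.001,0,0],"roll":0},{"translation":[-0.001,0,0],"roll":0},{"translation":[0,0,0],"roll":0}]'

```text
t: 13.82
ee_pos: [0.4678, -0.2137, 0.0129]
tool_rot: [3.141, -0.001, 2.985]
wrist_force: [-1.0, 1.5, -1.7]
finger_gap: 0.0291
```

Request:
move_arm --targets '[{"translation":[-0.001,0,0],"roll":0},{"translation":[-0.001,0,0],"roll":0},{"translation":[0,0,0],"roll":0}]'

```text
t: 14.07
ee_pos: [0.4691, -0.2134, 0.0126]
tool_rot: [3.14, -0.003, 2.985]
wrist_force: [-4.0, 2.9, -0.1]
finger_gap: 0.0293
```

Request:
move_arm --targets '[{"translation":[-0.001,0.0005,0],"roll":0},{"translation":[-0.001,0.0005,0],"roll":0},{"translation":[0,0,0],"roll":0},{"translation":[0,0,0],"roll":0}]'

```text
t: 14.4
ee_pos: [0.4702, -0.2131, 0.0125]
tool_rot: [3.141, -0.005, 2.985]
wrist_force: [-5.6, 3.1, 0.2]
finger_gap: 0.0291
```

Request:
move_arm --targets '[{"translation":[-0.001,0.0005,0],"roll":0},{"translation":[-0.001,0.0005,0],"roll":0},{"translation":[0,0,0],"roll":0},{"translation":[0,0,0],"roll":0},{"translation":[0,0,0],"roll":0}]'

```text
t: 14.82
ee_pos: [0.4705, -0.2131, 0.0125]
tool_rot: [-3.14, -0.008, 2.984]
wrist_force: [-10.2, 1.2, 2.2]
finger_gap: 0.0289
```

```bash
python3 snap.py wrist w9; python3 snap.py scene s9;python3 - <<'E'
from h import *
a=load("pics/s9.npz")[0][:,:,::-1][150:260,190:320];
w=load("pics/w9.npz")[0][:,:,::-1][200:430,200:440]
cv2.imwrite("pics/c9.png",np.hstack([cv2.resize(w,(400,383)),cv2.resize(a,(400,383))]))
E
```

```text
14.8167 [ 0.4705 -0.2131  0.0125] [-3.14   -0.0084  2.9844] [-10.2   1.2   2.2] 0.0289
14.8667 [ 0.4705 -0.2131  0.0125] [-3.14   -0.0084  2.9843] [-9.9  1.3  1.6] 0.0288
```

View pics/c9.png

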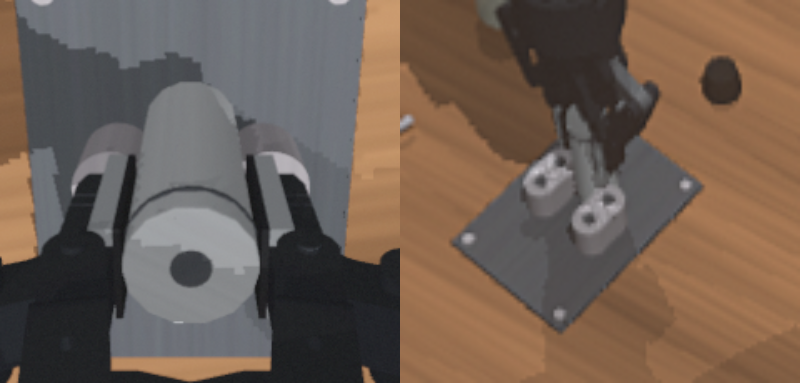

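Request:
move_arm --targets '[{"translation":[0.001,0,0.0005],"roll":0},{"translation":[0.0005,0,0],"roll":0},{"translation":[0,0,0],"roll":0}]'

```text
t: 15.17
ee_pos: [0.4704, -0.213, 0.0124]
tool_rot: [-3.14, -0.005, 2.985]
wrist_force: [-7.5, 1.8, 2.0]
finger_gap: 0.029
```

Request:
move_arm --targets '[{"translation":[0,0,0],"roll":0},{"translation":[0,0,0],"roll":0},{"translation":[0,0,0],"roll":0},{"translation":[0,0,0],"roll":0},{"translation":[0,0,0],"roll":0},{"translation":[0,0,0],"roll":0},{"translation":[0,0,0],"roll":0},{"translation":[0,0,0],"roll":0}]' --claw -1

```text
t: 15.83
ee_pos: [0.4732, -0.213, 0.0127]
tool_rot: [-3.142, 0.0, 2.985]
wrist_force: [0.7, 0.5, 0.3]
finger_gap: 0.0854
```

Request:
move_arm --targets '[{"translation":[0,0,-0.01],"roll":0},{"translation":[0,0,-0.02],"roll":0},{"translation":[0,0,-0.025],"roll":0},{"translation":[0,0,-0.03],"roll":0},{"translation":[0,0,0],"roll":0},{"translation":[0,0,0],"roll":0}]'

```text
t: 16.33
ee_pos: [0.4752, -0.2142, 0.1012]
tool_rot: [-3.139, 0.006, 2.985]
wrist_force: [-0.4, -0.2, -0.3]
finger_gap: 0.0852
```

```bash
python3 snap.py wrist w10
```

```text
16.3333 [ 0.4752 -0.2142  0.1012] [-3.1391  0.006   2.9852] [-0.4 -0.2 -0.3] 0.0852
```

View pics/w10.png

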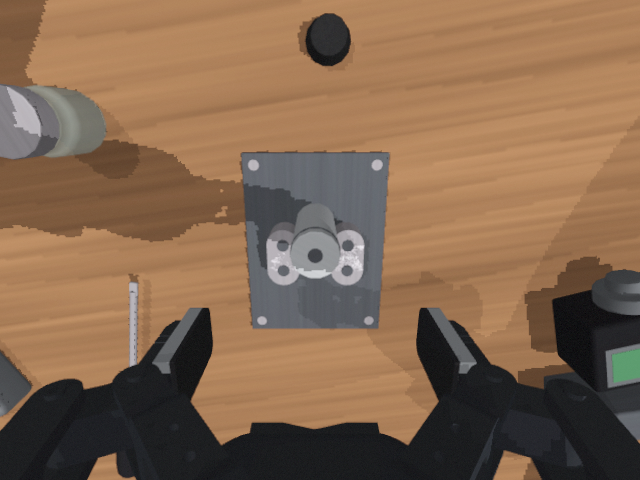

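Request:
move_arm --targets '[{"translation":[0,0.01,-0.02],"roll":0},{"translation":[0.004,0.03,-0.02],"roll":0},{"translation":[0.008,0.037,0],"roll":0},{"translation":[0.008,0.037,0],"roll":-5},{"translation":[0.008,0.037,0],"roll":-5},{"translation":[0.008,0.036,0],"roll":0},{"translation":[0.004,0.03,0],"roll":0},{"translation":[0,0.01,0],"roll":0},{"translation":[0,0,0],"roll":0},{"translation":[0,0,0],"roll":0}]' --claw -1

```text
t: 17.22
ee_pos: [0.4518, 0.016, 0.1367]
tool_rot: [-3.141, -0.002, -3.122]
wrist_force: [-0.4, -0.0, -0.1]
finger_gap: 0.0857
```

```bash
python3 snap.py wrist w11
python3 - <<'E'
from h import *
p,d,K,D,T=load("pics/w10.npz")
print((plane([(315,257)],.08,K,D,T)*1000).round(1),(plane([(283,259),(347,259)],.027,K,D,T)*1000).round(1),(dep([(315,262)],d,K,D,T)*1000).round(1))
E
```

```text
17.2167 [0.4518 0.016  0.1367] [-3.1409e+00 -1.7000e-03 -3.1222e+00] [-0.4 -0.  -0.1] 0.0857
[[ 470.8 -212.2   80. ]] [[ 489.1 -239.5   27. ]
 [ 496.5 -192.    27. ]] [[ 473.2 -212.6   81.9]]
```

View pics/w11.png

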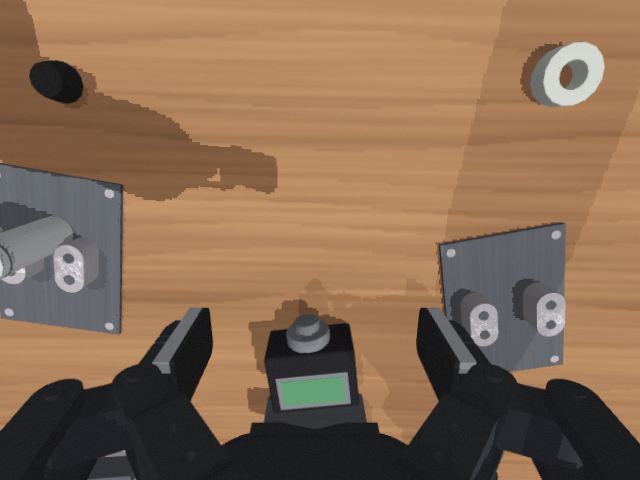

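Run:
```python
from meas import *
for f,box in(("w11",(250,360,370,420)),("w2",(290,355,395,405)),("w1",(310,355,385,395)),("top0",(295,203,345,235))):
    p,d,K,D,T=load(f"pics/{f}.npz");hsv=cv2.cvtColor(p,cv2.COLOR_RGB2HSV).astype(int)
    x0,y0,x1,y1=box;m=np.zeros(p.shape[:2],np.uint8);m[y0:y1,x0:x1]=((hsv[...,0]>50)&(hsv[...,0]<85)&(hsv[...,1]>80))[y0:y1,x0:x1]
    c=max(cv2.findContours(m,cv2.RETR_EXTERNAL,cv2.CHAIN_APPROX_NONE)[0],key=cv2.contourArea).reshape(-1,2)
    print(f,[np.round(v,2) for v in rect(plane(c,.048,K,D,T))])
p,d,K,D,T=load("pics/w11.npz")
for uv in[(306,316),(306,320),(306,324),(306,330),(306,336),(306,345),(290,352),(325,352),(267,336),(350,326),(275,370),(345,370)]:print(uv,(dep([uv],d,K,D,T)[0]*1000).round(1))
p=p[:,:,::-1][295:425,250:380];cv2.imwrite("pics/c11.png",cv2.resize(p,None,fx=4.5,fy=4.5,interpolation=cv2.INTER_CUBIC))
p,d,K,D,T=load("pics/top0.npz")
# stop edge: fit points z 0.05
vv,uu=np.mgrid[185:206,295:342];uv=np.c_[uu.ravel(),vv.ravel()];Q=dep(uv,d,K,D,T);k=abs(Q[:,2]-.05)<.006
print("stop",[np.round(v,2) for v in rect(Q[k])])
print((plane([(285+172/8,180+123/8),(285+355/8,180+119/8)],.05,K,D,T)*1000).round(1))
```

```text
w11 [array([601.82,  18.77]), array([25.55, 55.32]), np.float64(7.82)]
w2 [array([601.71,  19.25]), array([25.63, 55.22]), np.float64(7.65)]
w1 [array([601.75,  19.34]), array([24.15, 54.56]), np.float64(9.33)]
top0 [array([599.78,  14.17]), array([25.03, 54.67]), np.float64(7.96)]
(306, 316) [540.7  10.9  22.1]
(306, 320) [541.2  11.   28.4]
(306, 324) [541.5  11.2  34.7]
(306, 330) [545.1  11.3  38.6]
(306, 336) [550.9  11.4  38.9]
(306, 345) [554.3  11.6  47.4]
(290, 352) [565.8  -2.5  41.5]
(325, 352) [562.1  28.3  45.9]
(267, 336) [576.2 -28.3   1.5]
(350, 326) [563.2  54.5   1.2]
(275, 370) [579.8 -15.3  48.2]
(345, 370) [578.1  46.3  48.7]
stop [array([658.81,  17.03]), array([33.22, 97.21]), np.float64(1.42)]
[[656.9  45.9  50. ]
 [659.9 -14.1  50. ]]
```

View pics/c11.png

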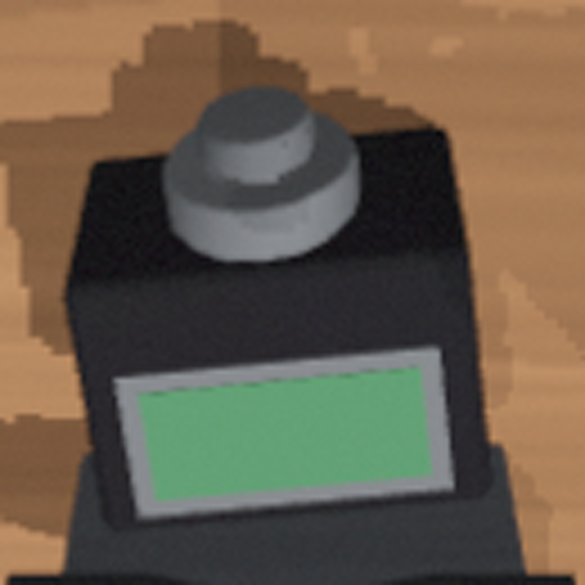

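Request:
move_arm --targets '[{"translation":[0,0,0],"roll":-2},{"translation":[-0.015,-0.002,0.02],"roll":0},{"translation":[-0.015,-0.002,0.03],"roll":0},{"translation":[-0.0128,-0.0014,0.03],"roll":0},{"translation":[0,0,0.03],"roll":0},{"translation":[0,0,0.015],"roll":0},{"translation":[0,0,0.01],"roll":0},{"translation":[0,0,0],"roll":0},{"translation":[0,0,0],"roll":0}]' --claw 1

```text
t: 18.02
ee_pos: [0.4953, 0.0119, 0.0026]
tool_rot: [-3.141, -0.001, -3.09]
wrist_force: [0.1, -0.3, 0.5]
finger_gap: 0.0002
```

```bash
python3 snap.py wrist w12; python3 snap.py scene s12;python3 - <<'E'
from h import *
a=load("pics/s12.npz")[0][:,:,::-1][220:345,260:390];
w=load("pics/w12.npz")[0][:,:,::-1][200:430,200:440]
cv2.imwrite("pics/c12.png",np.hstack([cv2.resize(w,(400,383)),cv2.resize(a,(400,383))]))
p,d,K,D,T=load("pics/w12.npz")
for u in(296,304,322,328):print([(v,(dep([(u,v)],d,K,D,T)[0]*1000).round(0).tolist()) for v in range(284,312,3)])
E
```

```text
18.0167 [0.4953 0.0119 0.0026] [-3.1415e+00 -7.0000e-04 -3.0902e+00] [ 0.1 -0.3  0.5] 0.0002
18.0667 [0.4963 0.0121 0.0038] [-3.1412e+00  1.7000e-03 -3.0898e+00] [ 0.5 -0.7 -0.3] -0.0002
[(284, [499.0, 3.0, 1.0]), (287, [501.0, 3.0, 0.0]), (290, [503.0, 3.0, 1.0]), (293, [505.0, 3.0, 1.0]), (296, [507.0, 3.0, 1.0]), (299, [508.0, 3.0, 1.0]), (302, [511.0, 3.0, 0.0]), (305, [489.0, 5.0, 43.0]), (308, [489.0, 5.0, 46.0]), (311, [489.0, 5.0, 48.0])]
[(284, [499.0, 7.0, 1.0]), (287, [500.0, 7.0, 2.0]), (290, [502.0, 7.0, 2.0]), (293, [485.0, 8.0, 40.0]), (296, [485.0, 8.0, 43.0]), (299, [485.0, 8.0, 46.0]), (302, [484.0, 8.0, 49.0]), (305, [485.0, 8.0, 51.0]), (308, [485.0, 8.0, 53.0]), (311, [485.0, 8.0, 55.0])]
[(284, [498.0, 17.0, 1.0]), (287, [500.0, 17.0, 1.0]), (290, [502.0, 17.0, 1.0]), (293, [484.0, 15.0, 41.0]), (296, [484.0, 15.0, 43.0]), (299, [484.0, 15.0, 46.0]), (302, [484.0, 15.0, 48.0]), (305, [484.0, 15.0, 51.0]), (308, [485.0, 15.0, 53.0]), (311, [485.0, 15.0, 55.0])]
[(284, [499.0, 20.0, 0.0]), (287, [500.0, 20.0, 1.0]), (290, [502.0, 21.0, 1.0]), (293, [484.0, 18.0, 40.0]), (296, [484.0, 18.0, 43.0]), (299, [484.0, 18.0, 45.0]), (302, [485.0, 18.0, 48.0]), (305, [485.0, 18.0, 50.0]), (308, [484.0, 18.0, 53.0]), (311, [484.0, 17.0, 56.0])]
```

View pics/c12.png

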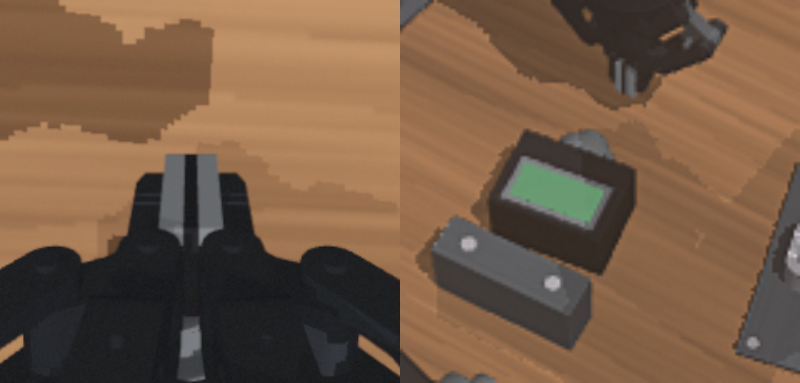

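Request:
move_arm --targets '[{"translation":[0,0,0.012],"roll":0},{"translation":[0,0,0.0115],"roll":0},{"translation":[-0.012,0,0],"roll":0},{"translation":[-0.01,0,0],"roll":0},{"translation":[-0.005,0,0],"roll":0},{"translation":[0,0,0],"roll":0},{"translation":[0,0,0],"roll":0}]'

```text
t: 18.7
ee_pos: [0.522, 0.0144, -0.0211]
tool_rot: [3.142, -0.001, -3.088]
wrist_force: [-0.1, -0.3, -0.3]
finger_gap: -0.0002
```

Request:
move_arm --targets '[{"translation":[-0.003,0,0],"roll":0},{"translation":[-0.002,0,0],"roll":0},{"translation":[-0.002,0,0],"roll":0},{"translation":[-0.002,0,0],"roll":0},{"translation":[-0.002,0,0],"roll":0},{"translation":[-0.002,0,0],"roll":0}]'

```text
t: 19.2
ee_pos: [0.5348, 0.0151, -0.0208]
tool_rot: [3.141, -0.001, -3.089]
wrist_force: [-2.2, -0.3, 1.1]
finger_gap: -0.0002
```

Request:
move_arm --targets '[{"translation":[-0.002,0,0],"roll":0},{"translation":[-0.002,0,0],"roll":0},{"translation":[-0.002,0,0],"roll":0},{"translation":[-0.002,0,0],"roll":0},{"translation":[-0.002,0,0],"roll":0},{"translation":[-0.002,0,0],"roll":0}]'

```text
t: 19.7
ee_pos: [0.5475, 0.0157, -0.0208]
tool_rot: [-3.142, -0.0, -3.089]
wrist_force: [-1.7, -0.3, 2.6]
finger_gap: -0.0003
```

```bash
python3 snap.py scene s13;python3 - <<'E'
from h import *
a=load("pics/s13.npz")[0][:,:,::-1][220:345,260:390];
cv2.imwrite("pics/c13.png",cv2.resize(a,None,fx=4,fy=4,interpolation=cv2.INTER_CUBIC))
E
```

```text
19.7 [ 0.5475  0.0157 -0.0208] [-3.1416 -0.     -3.0886] [-1.7 -0.3  2.6] -0.0003
```

View pics/c13.png

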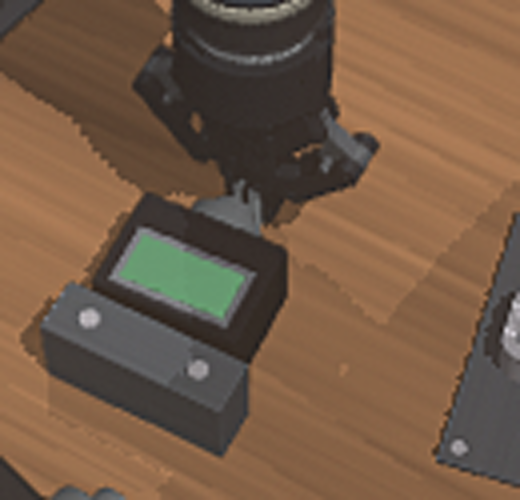

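Nearly there and square; keep pressing.

Request:
move_arm --targets '[{"translation":[-0.002,0,0],"roll":0},{"translation":[-0.002,0,0],"roll":0},{"translation":[-0.001,0,0],"roll":0},{"translation":[-0.001,0,0],"roll":0},{"translation":[0,0,0],"roll":0}]'

```text
t: 20.17
ee_pos: [0.5531, 0.0161, -0.0208]
tool_rot: [3.141, -0.0, -3.089]
wrist_force: [-2.5, 0.0, 2.9]
finger_gap: -0.0001
```

Request:
move_arm --targets '[{"translation":[-0.001,0,0],"roll":0},{"translation":[-0.001,0,0],"roll":0},{"translation":[0,0,0],"roll":0}]'

```text
t: 20.42
ee_pos: [0.5549, 0.0162, -0.0208]
tool_rot: [3.141, -0.001, -3.089]
wrist_force: [-4.1, 0.1, 2.9]
finger_gap: -0.0002
```

Request:
move_arm --targets '[{"translation":[-0.001,0,0],"roll":0},{"translation":[-0.001,0,0],"roll":0},{"translation":[-0.001,0,0],"roll":0},{"translation":[0,0,0],"roll":0}]'

```text
t: 20.75
ee_pos: [0.5569, 0.0164, -0.021]
tool_rot: [3.141, -0.003, -3.088]
wrist_force: [-6.9, 0.3, 4.6]
finger_gap: 0.0002
```

Request:
move_arm --targets '[{"translation":[-0.001,0,0],"roll":0},{"translation":[-0.001,0,0],"roll":0},{"translation":[0,0,0],"roll":0}]'

```text
t: 21.0
ee_pos: [0.5569, 0.0165, -0.021]
tool_rot: [3.141, -0.007, -3.088]
wrist_force: [-10.2, 1.2, 6.9]
finger_gap: 0.0001
```

Request:
move_arm --targets '[{"translation":[-0.001,0,0],"roll":0},{"translation":[0,0,0],"roll":0},{"translation":[0,0,0],"roll":0}]'

```text
t: 21.25
ee_pos: [0.5569, 0.0165, -0.021]
tool_rot: [3.141, -0.008, -3.088]
wrist_force: [-13.6, 0.4, 10.3]
finger_gap: -0.0
```

```bash
python3 snap.py scene s14;python3 - <<'E'
from h import *
a=load("pics/s14.npz")[0][:,:,::-1][220:345,260:390];
cv2.imwrite("pics/c14.png",cv2.resize(a,None,fx=4,fy=4,interpolation=cv2.INTER_CUBIC))
E
```

```text
21.25 [ 0.5569  0.0165 -0.021 ] [ 3.1413 -0.0084 -3.0885] [-13.6   0.4  10.3] -0.0
```

View pics/c14.png

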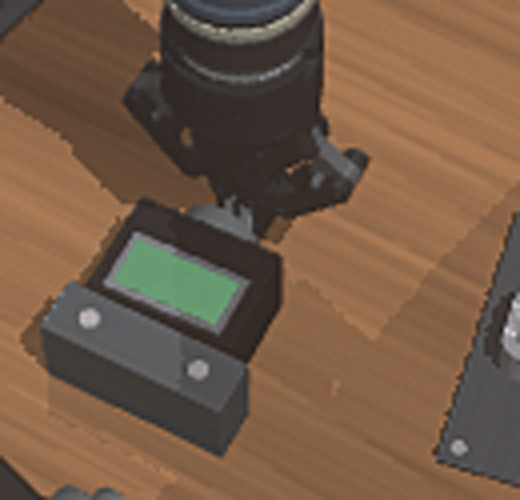

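Request:
move_arm --targets '[{"translation":[0.002,0,0],"roll":0},{"translation":[0.002,0,0],"roll":0},{"translation":[0.003,0,0],"roll":0},{"translation":[0.004,0,0],"roll":0},{"translation":[0.006,0,0],"roll":0},{"translation":[0.015,0,0],"roll":0},{"translation":[0.025,0,0],"roll":0},{"translation":[0.025,0,0],"roll":0},{"translation":[0,0,-0.03],"roll":0},{"translation":[0,0,-0.04],"roll":0},{"translation":[0,0,-0.04],"roll":0},{"translation":[0,0,-0.04],"roll":0}]'

```text
t: 22.3
ee_pos: [0.4793, 0.0117, 0.1303]
tool_rot: [-3.141, 0.002, -3.089]
wrist_force: [1.0, -0.2, 0.6]
finger_gap: -0.0
```

Request:
move_arm --targets '[{"translation":[0,0,-0.03],"roll":0},{"translation":[0,0,0],"roll":0},{"translation":[0,0,0],"roll":0}]'

```text
t: 22.55
ee_pos: [0.4824, 0.0114, 0.1626]
tool_rot: [-3.14, 0.009, -3.089]
wrist_force: [-0.6, -0.5, -0.1]
finger_gap: -0.0001
```

```bash
python3 snap.py wrist w15;python3 snap.py top t15;python3 snap.py scene s15
```

```text
22.55 [0.4824 0.0114 0.1626] [-3.1397  0.0089 -3.0889] [-0.6 -0.5 -0.1] -0.0001
22.6 [0.4807 0.0117 0.1601] [-3.1407  0.0039 -3.0888] [-0.2  0.4 -0.6] 0.0001
22.65 [0.4795 0.0119 0.1585] [-3.1413e+00  4.0000e-04 -3.0888e+00] [-0.   0.3  0. ] 0.0002
```

View pics/w15.png

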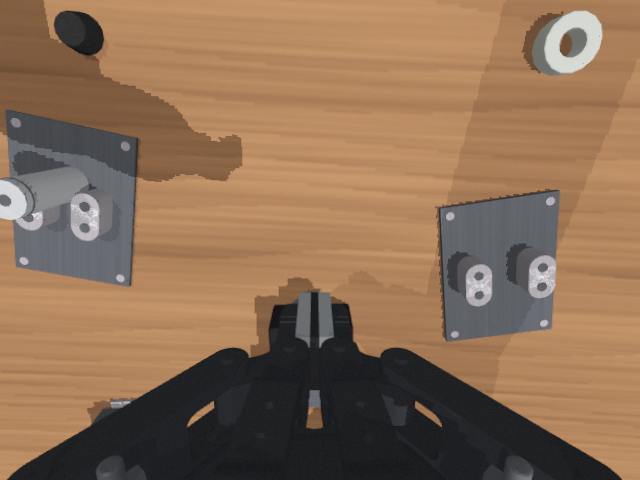

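View pics/s15.png

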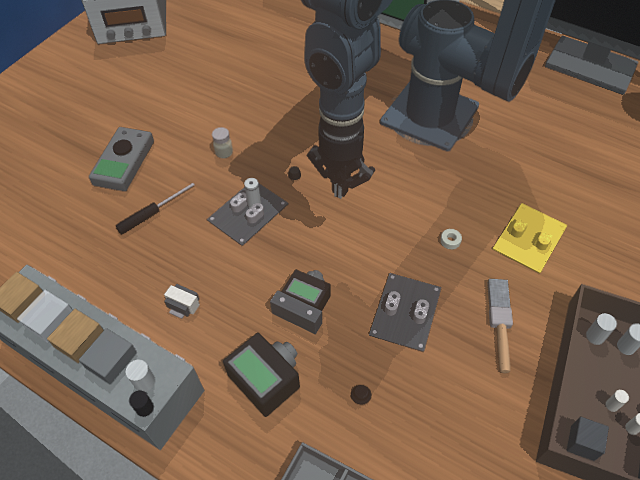

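Run:
```python
from meas import *
for f,box in(("s15",(280,270,335,312)),("scene0",(285,265,340,305)),("t15",(295,195,345,235)),("top0",(295,203,345,235))):
    p,d,K,D,T=load(f"pics/{f}.npz");hsv=cv2.cvtColor(p,cv2.COLOR_RGB2HSV).astype(int)
    x0,y0,x1,y1=box;m=np.zeros(p.shape[:2],np.uint8);m[y0:y1,x0:x1]=((hsv[...,0]>50)&(hsv[...,0]<85)&(hsv[...,1]>80))[y0:y1,x0:x1]
    C=cv2.findContours(m,cv2.RETR_EXTERNAL,cv2.CHAIN_APPROX_NONE)[0]
    if C:print(f,[np.round(v,2) for v in rect(plane(max(C,key=cv2.contourArea).reshape(-1,2),.048,K,D,T))])
a=load("pics/s15.npz")[0][:,:,::-1][255:345,260:350];b=load("pics/t15.npz")[0][:,:,::-1][180:250,285:355]
cv2.imwrite("pics/c15.png",np.hstack([cv2.resize(a,(400,400),interpolation=2),cv2.resize(b,(400,400),interpolation=2)]))
```

```text
s15 [array([623.12,  16.37]), array([24.13, 53.89]), np.float64(4.38)]
scene0 [array([601.19,  18.4 ]), array([24.  , 53.92]), np.float64(7.61)]
t15 [array([621.61,  12.09]), array([25.05, 53.52]), np.float64(4.79)]
top0 [array([599.78,  14.17]), array([25.03, 54.67]), np.float64(7.96)]
```

View pics/c15.png

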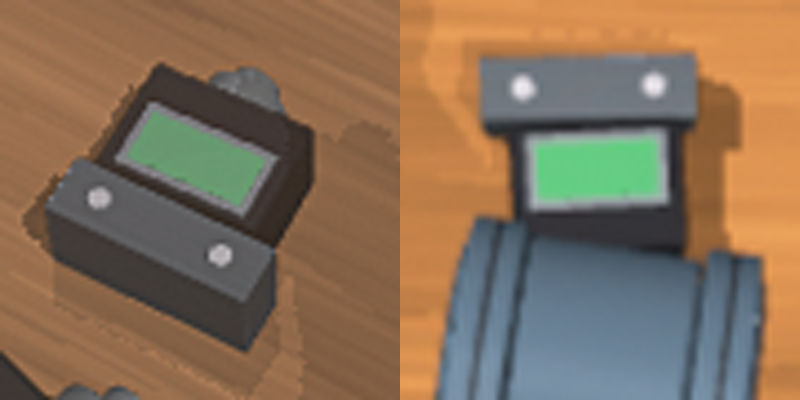

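Run:
```python
from meas import *
for f,box in(("s15",(262,285,325,330)),("scene0",(268,285,325,325)),("t15",(300,190,345,203)),("top0",(300,188,345,203))):
    p,d,K,D,T=load(f"pics/{f}.npz");hsv=cv2.cvtColor(p,cv2.COLOR_RGB2HSV).astype(int)
    x0,y0,x1,y1=box;b=np.zeros(p.shape[:2],bool);b[y0:y1,x0:x1]=((hsv[...,2]>150)&(hsv[...,1]<60))[y0:y1,x0:x1]
    n,l,st,ce=cv2.connectedComponentsWithStats(b.astype(np.uint8))
    k=[i for i in range(1,n) if st[i][4]>4]
    k=sorted(k,key=lambda i:-st[i][4])[:2]
    P=plane(ce[k],.05,K,D,T)
    P=P[np.argsort(P[:,1])];v=P[1]-P[0];print(f,ce[k].round(1).tolist(),(P*1000).round(1).tolist(),"stop yaw deg",np.degrees(np.arctan2(-v[0],v[1])))
    # near edge gap: front of stop -> display distance
    c=P.mean(0);print(" centre",(c*1000).round(1))
```

```text
s15 [[309.1, 311.9], [281.6, 299.1]] [[662.8, -8.9, 50.0], [659.5, 51.2, 50.0]] stop yaw deg 3.173944223140936
 centre [661.2  21.2  50. ]
scene0 [[309.3, 311.9], [281.6, 299.1]] [[662.8, -8.9, 50.0], [659.2, 51.6, 50.0]] stop yaw deg 3.4120634370131753
 centre [661.   21.4  50. ]
t15 [[306.0, 195.0], [329.0, 194.4]] [[661.3, -13.0, 50.0], [657.9, 47.2, 50.0]] stop yaw deg 3.2180318402171726
 centre [659.6  17.1  50. ]
top0 [[306.0, 194.8], [329.0, 194.5]] [[660.9, -13.0, 50.0], [658.5, 47.2, 50.0]] stop yaw deg 2.25658576024773
 centre [659.7  17.1  50. ]
```

```bash
python3 -c "
from workcell import *
print(observe()['t'],observe()['wrist_force']);print(sign_off())"
```

```text
22.7 [-0.80843796  0.54910819 -0.48582747]
the job is handed in; nothing more can be done
None
```

The job is handed in at 22.7 s. All five steps were carried out in order; no verdict was given.

**What I did**
- **Wide gap:** I pushed the pillar upright through it from the near side to about 54 mm past the gauge's centre. There was no notable contact force.
- **Narrow gap:** I pressed it into the near mouth with about 10 N. The jaws stopped it at about x = -22 mm, less than 1 mm off the centre line. I released it standing there.
- **Tally counter:** I pushed the small counter back against the stop and pressed its button. The travel stopped hard while the force rose to 14 N, and then I backed off clear of it.

**Last checks**
- **Pillar:** After release it was upright, with its top at about (0.471, -0.212, 0.080) m. It was still standing in the last picture.
- **Counter:** It is against the stop with no visible gap, at 4.5° yaw against the stop's 3.2°, and about 5 mm off sideways. That the button is out again I judged only from the picture and from the arm's retreat.
- **Bystanders:** By eye, none of those in the last scene picture had moved.
- **Robot:** It is clear of everything, with about 0 N at the wrist.

**What failed or disagreed**
- **First grasp:** The first grasp closed above the pillar without touching it. The real fingertips are about 36 mm behind the reported tool point when shut, not 8 mm ahead of it as the text says. I corrected for this from the wrist picture's depth.
- **Top camera:** It read about 2 to 5 mm off in y from the other two cameras. I used the wrist camera, checked against the scene camera.
- **Button press:** An upward force of about 10 N showed up at the end of the press. I did not explain it.

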